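Set a sine table on spacer blocks and load a tube behind its catch

ROBOT

A 7-joint arm with a two-finger parallel gripper is mounted at the origin on the work surface. World frame = base frame: x ahead of the robot, y to its left, z up, the work surface at z = 0. Lengths are in m, angles in rad, forces in N, time in s.
With the tool pointing down it reaches from about 0.425 to 0.925 m from the base axis. Payload 6.8 kg.
Tool frame: the origin (TCP) lies at the very end of the fingers, on their centre line; the grasp point (between the pads) lies 19 mm behind it; z points along the fingers, x is the direction in which the jaws open and shut, and the axes are right-handed (so a half turn about z gives the same grasp; the last joint's range is limited). The gripper opens to 85 mm and grips with 20 to 120 N. Pads are 22 mm wide; open, the fingers measure 114 mm over their backs; the gripper's body (76 mm by 85 mm) begins 54 mm behind the grasp point. The pads swing forward as they close: fully open they stand 13 mm farther back than shut.
Start: joints at [-1.33, 0.477, 0.022, 1.555, -0.011, 1.109, -0.083], TCP at [0.231, 0.634, 0.231] pointing down, gripper open.
Joint ranges: [-2.96, 2.96], [-0.34, 2.1], [-1.41, 1.46], [0.24, 2.44], [-1.37, 4.51], [0.17, 1.92], [-2.96, 2.96]. Speed limits (rad/s): [2.39, 2.39, 3.14, 3.14, 3.14, 3.14, 3.14].

INTERFACE

Orientations are given as a unit quaternion [w, x, y, z].
In Python, from station import get_obs, read_camera, calibration, hand_in, recognise, outline_of, place_of gives the robot as it stands.
- The arm moves only by the tool move_arm, never from a script. Its argument "steps" is a list of rows, each an object with "fingers": the finger opening in mm, from 0 to 85.4; "translation": the shift along the world's x, y, z in mm, a list of three; "turn": the turn about the world's z in rad. In form: [{"fingers": fingers, "translation": [dx, dy, dz], "turn": turn}, ...]. A call has 1 to 10 rows; each row shifts and turns the commanded pose from where the row before left it; what a row does not reach is not made up. A row lasts 1/8 s, in which the tool goes at most 62.5 mm and 10.7 degrees, less where a joint would pass 70% of its speed; a pose out of reach is approached as far as the arm can. A call with a gripper value outside its range is refused whole. The fingers move at their own pace and stop on an object; "newtons" is the grip in N (left out, the last holds). Time passes only in rows, so rows that do not move let the fingers close. It gives the time, the measured TCP pose, the force and the opening at its end, in the units of the state.
- get_obs(): the state, without advancing time (a new reading comes with each control period).
- read_camera(name): name is "side" or "top"; returns the picture (480x640x3 uint8, blue, green, red); there is no depth.
- calibration(name): a dict with "camera_matrix" (3x3 intrinsics, pixels), "rvec" (rotation vector, rad) and "tvec" (3), from world to camera coordinates, as OpenCV has them. Camera axes: x right, y down, z forward; pixel columns grow to the right and rows downward; lengths in m; the calibration is good to about 2 mm. A picture is of the moment at which its call begins. calibration takes no time and is no camera call.
- hand_in(): hands the job in, once; it reports no verdict.
Trained networks look in the newest picture that a camera, given by its name, has taken for a name from the list of things; names that differ only in an ending like _2 or _b are one class to them, and where a whole thing is asked for, a point or a joint stands for the part that bears it (a point fixed in the world has none). Each returns a list of dicts, best first, with "conf" (0 to 1); they miss things now and then, are a little off and sometimes report something else, mostly with a low value. They report only what shows in the picture. A call takes as long as a camera call. They do not tell look-alikes from the thing itself.
- recognise(camera, name): "xy" ([column, row] in pixels, amid what is visible of it).
- outline_of(camera, name): "mask" (480x640 bool, what is visible of it) and "xy" ([column, row] in pixels, amid what is visible of it).
- place_of(camera, name): "xy" ([column, row] in pixels: a listed point, or the origin of a listed thing).
The state is a dict: "t": time; "q": joint angles; "joint_vel": joint speeds; "joint_torque": joint torques, N m; "eef_pos": TCP position; "tool_rot": TCP orientation; "contact_force": force on the tool from outside, world axes, zero at the start; "torque": the same for the moment, N m; "gripper_width": opening from 0.0 (shut) to 1.0 (fully open).
Only numpy, scipy, OpenCV 4.12 (cv2) and the standard library are available. Lean on these libraries where they do the work, as an engineer would, in place of code of your own. Each camera call takes 0.05 s, during which the arm holds its last target.

TASK

Set up the sine table for welding: swing its plate fully up by the red handle, stack all the coloured spacer blocks that are there, each lying flat, in one neat pile on the middle of the bright pad in the yellow frame, and let the plate down until its roller rests on the pile. Then lay the tube across the upper part of the sloping plate, midway between its sides, and slide it down under the orange catch, so that its own edge lifts the catch, until it is fully home under the lips of the two stop posts and the catch has dropped behind it. Leave the spray can, the red square and the cup alone.

Things in the scene. Friction and masses are not known exactly. Their poses are not given: they have to be found in the camera images.
- base: fixed steel base of the sine table, 200 (x) by 265 (y) by 12 mm, on the welding table (z = 0). Origin on the table under the hinge; y runs from the hinge towards the plate's free end, x along the hinge, z up. Covers y = -30 to 235 mm. Hinge axis: 20 mm above the origin. Lugs at x = +-92 mm, y = 0, 32 mm high.
- pad (a point): centre of the stacking pad, on the upper face of the base (12 mm above the table), 192 mm from the hinge along base y; it is a bare bright rectangle in a yellow border (60 x 70 mm). When the plate is up it is open from above.
- tilt_angle (a joint): angle of the tilting plate, rad: 0 level (start), 1.4 nearly upright (end stop); positive lifts its free end. The hinge is damped with some friction: above 1.2 the plate stays up by itself, below about 1.1 it sinks by its weight, slowly (under 1 rad/s). About 5 N at the bail lifts it. On a pile of height h the angle is asin(h / 200 mm).
- plate (a point): frame on the aluminium tilting plate, turning with it: origin in the plane of its upper face, 22 mm from the hinge axis along z; x along the hinge, y up the slope to the free end, z square out of the face. Plate: x = +-85, y = 0 to 215 mm, 10 mm thick. A dark post at x = 76 to 84, y = 144 to 166 mm, 54 mm high, carries the catch.
- stops (a point): point on the plate's face midway between two dark stop posts (axes as plate, 50 mm up the slope from it). Posts at x = +-55 mm, 22 wide, 42 high, uphill faces at this point's y, each with a lip 12 mm long uphill, 36 mm free height under it. Between them x = -44 to 44 is free. Low side guides (14 mm high) at x = +-74 to 80 mm flank the tube's ends from y = 36 to 90 of the plate.
- bail (a point): middle of the red bail handle at the free end of the plate: a round bar 10 mm thick along x, 90 mm clear between its arms, 265 mm from the hinge axis along plate y and 17 mm from it along plate z; the gap between the bar and the plate's end is 45 mm, open through. 37 mm above the table when the plate is level.
- tilt: the tilting plate with all on it; origin on the hinge axis, axes as plate.
- roller (a point): middle of the steel roller, 16 mm thick, 104 mm long along x, under the free end of the plate, its axis 200 mm from the hinge axis. It is what sits on the stack. Its underside is level with the pad when the joint is 0.
- catch_angle (a joint): gravity catch on the plate: angle in rad, 0 = dropped (its tip 2 mm above the plate), up to 0.9 = lifted clear. It falls to 0 by its own weight.
- tongue: orange tongue of the catch, plate x = 46 to 70 mm, 6 mm thick. Origin on its pivot: plate x 58, y 155, z 46 mm. At joint 0 it slants downhill to its tip at y = 106 mm. The +x end of a tube sliding down from y = 185 mm or more (tube centre) passes under the pivot (41 mm free), lifts it about 0.5 rad, and it drops behind once the tube's uphill side is below about y = 94.
- mat: fixed black rubber mat, 310 (x) by 250 (y) by 3 mm, on which the blocks start; origin at the centre of its underside.
- tube: rectangular steel tube, the workpiece: 130 mm long (x), 40 wide (y), 30 high (z), 0.22 to 0.37 kg, starts flat on the table. Origin at the centre of its underside. Home: lying across the plate (its x along plate x, either way round, centred), downhill side against the stop posts: origin at plate y = 70 mm, z = 0.
- block_red: red steel spacer block, 44 mm (x) by 54 mm (y) by 12 mm thick (z), 200 g; origin at the centre of its underside. It may be absent. It starts flat on the black rubber mat (3 mm thick).
- block_yellow: yellow steel spacer block, 44 mm (x) by 54 mm (y) by 14 mm thick (z), 233 g; origin at the centre of its underside. It may be absent. It starts flat on the black rubber mat (3 mm thick).
- block_green: green steel spacer block, 44 mm (x) by 54 mm (y) by 16 mm thick (z), 266 g; origin at the centre of its underside. It may be absent. It starts flat on the black rubber mat (3 mm thick).
- block_blue: blue steel spacer block, 44 mm (x) by 54 mm (y) by 18 mm thick (z), 299 g; origin at the centre of its underside. It may be absent. It starts flat on the black rubber mat (3 mm thick).
- block_white: white steel spacer block, 44 mm (x) by 54 mm (y) by 20 mm thick (z), 333 g; origin at the centre of its underside. It may be absent. It starts flat on the black rubber mat (3 mm thick).
- spray: yellow spray can, 54 mm across, 150 mm high, a bystander: leave it alone. Origin at its underside.
- square: red L-shaped magnetic square, 90 by 86 mm, 30 mm high, a bystander: leave it alone. Origin at its underside.
- cup: metal cup, 70 mm across, 80 mm high, a bystander: leave it alone. Origin at its underside.
Mind the look-alikes: they are no part of the job. Of the things that look like the tube, the middle-sized one is meant.

How it is judged:
By the outcome, as a careful person would: the job done as asked, in the order asked, and still so for the second after the job is handed in, with the robot touching nothing.
Of block_red, block_yellow, block_green, block_blue, block_white only 3 to 5 are there at a start; the rules pass over those that are not, and their reading is None.
At some moment in a run one of tube may be knocked a few centimetres aside while the robot is not near it.
Once in a run the grip may slacken for a moment while it holds something.
It also fails if it takes over 210 s, if anything falls off the work surface, if the arm or the gripper's body presses on something with over 40 N, if the wrist force passes 120 N, or if a joint passes its speed limit or range.

## Working session

There is one attempt and no reset: what is moved stays moved. The work goes in short steps, Python scripts to look and compute and a tool call to move; the robot and the scene stay as the last step left them, time stands still between calls to the robot, and variables do not carry over. Pictures are saved under pics/ and viewed, and the job is handed in when it is done.

Besides the shell and the picture viewer there is one more tool, called after ">>>" in YAML: its name, and indented under it one key for each argument. move_arm: Moves the arm, as the interface text tells. Its arguments: {"type":"object","properties":{"steps":{"type":"array"},"newtons":{"type":"number"}},"required":["steps"]}

```bash
ls -la; mkdir -p pics; python3 - <<'E'
from station import *
import cv2
print(get_obs())
for n in ("top","side"):
    im=read_camera(n); cv2.imwrite(f"pics/{n}0.png",im)
    print(n,calibration(n))
E
```

```text
total 12
drwxr-xr-x  3 agent agent 4096 Dec  6 22:02 .
drwxr-xr-x 23 root  root  4096 Dec  6 22:02 ..
drwxr-xr-x  2 agent agent 4096 Dec  6 22:02 pics
{'t': 0.0, 'q': array([-1.33008638,  0.4778103 ,  0.02233714,  1.55643583, -0.01150526,
        1.10928449, -0.0830654 ]), 'joint_vel': array([ 6.12839734e-05,  1.41640840e-03, -1.72401041e-03,  1.63649531e-04,
        7.37733451e-04, -1.81255082e-04,  5.83371702e-04]), 'joint_torque': array([-1.85163117e-03, -5.96444213e+01,  1.60719831e+00, -2.81203634e+01,
        1.24243877e-02,  9.26003850e-03, -8.70439806e-06]), 'eef_pos': array([0.23051299, 0.63380256, 0.23032541]), 'tool_rot': array([ 5.70568607e-04,  8.19062158e-01,  5.73704072e-01, -7.02402910e-04]), 'contact_force': array([ 0.01949591, -0.03839719, -0.35358546]), 'torque': array([ 0.04507066,  0.01634182, -0.00166081]), 'gripper_width': 0.9941697397040683}
top {'camera_matrix': array([[434.75711815,   0.        , 324.93862292],
       [  0.        , 434.75711815, 236.35088707],
       [  0.        ,   0.        ,   1.        ]]), 'rvec': array([ 2.12931109, -2.18179042,  0.14287589]), 'tvec': array([-0.03252679,  0.57554901,  0.93709699])}
side {'camera_matrix': array([[539.35886682,   0.        , 319.91088188],
       [  0.        , 539.35886682, 231.78168874],
       [  0.        ,   0.        ,   1.        ]]), 'rvec': array([ 2.44189613, -0.15887515,  0.04671249]), 'tvec': array([-0.55990612,  0.05702476,  1.07550843])}
```

View pics/top0.png

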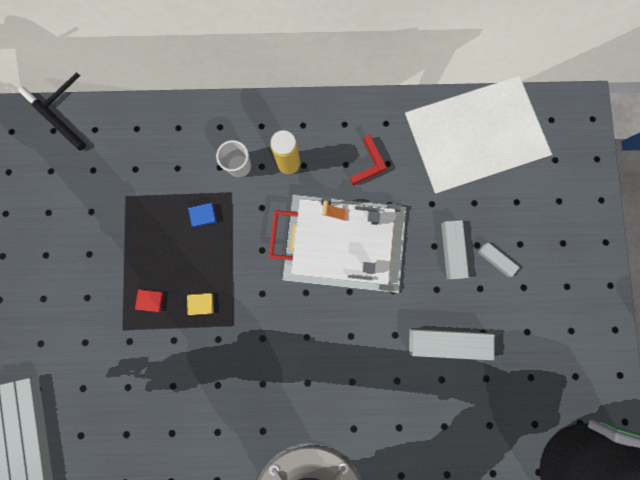

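View pics/side0.png

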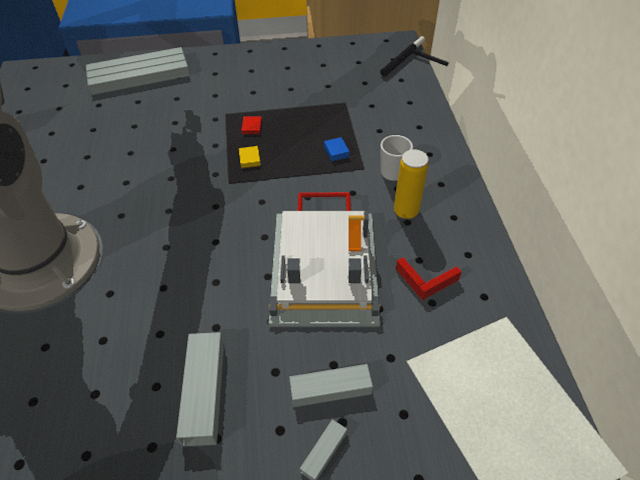

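Three spacer blocks show: red, yellow and blue. Next I'll write helpers and measure.

```bash
cat > h.py <<'E'
from station import *
import cv2, numpy as np
from scipy.optimize import least_squares
C={n:calibration(n) for n in("top","side")}
def proj(n,P):
    c=C[n]; return cv2.projectPoints(np.atleast_2d(np.float64(P)),c["rvec"],c["tvec"],c["camera_matrix"],None)[0][:,0]
def ray(n,uv):
    c=C[n];R=cv2.Rodrigues(c["rvec"])[0]; o=-R.T@c["tvec"].ravel()
    d=R.T@np.linalg.inv(c["camera_matrix"])@np.array([uv[0],uv[1],1.]); return o,d
def onz(n,uv,z):
    o,d=ray(n,uv); return o+d*(z-o[2])/d[2]
def tri(uvt,uvs):
    A=[];b=[]
    for n,uv in(("top",uvt),("side",uvs)):
        o,d=ray(n,uv); d=d/np.linalg.norm(d);M=np.eye(3)-np.outer(d,d);A.append(M);b.append(M@o)
    return np.linalg.lstsq(np.vstack(A),np.hstack(b),rcond=None)[0]
def tris(l):
    r=least_squares(lambda X:(np.hstack([proj("top",X)[0]-l[0],proj("side",X)[0]-l[1]])),tri(*l)); return r.x,np.sqrt(2*r.cost)
E
python3 - <<'E'
from h import *
np.set_printoptions(precision=4,suppress=True)
for n in C:
    o,_=ray(n,(320,240)); print(n,"cam",o)
    print("TCP",proj(n,get_obs()["eef_pos"]))
im={n:read_camera(n) for n in C}
for k in ["base","pad","plate","stops","bail","roller","tilt","tongue","tube","block_red","block_yellow","block_green","block_blue","block_white","mat","spray","square","cup"]:
    r={n:place_of(n,k) for n in C}
    s=k
    for n in C: s+=" | "+n+" "+"; ".join(f"{np.round(x['xy'],1)} {x['conf']:.2f}" for x in r[n][:4])
    if r["top"] and r["side"]:
        X,e=tris((r["top"][0]["xy"],r["side"][0]["xy"])); s+=f"  -> {X} err {e:.1f}"
    print(s)
print(get_obs()["t"])
E
```

```text
top cam [ 0.4487 -0.0423  1.0037]
TCP [[-71.9352 432.8766]]
side cam [ 0.4803 -0.7116  0.8581]
TCP [[150.8571 -12.1693]]
base | top [386.6 246.5] 0.67 | side [323.6 311.2] 0.55; [289.4 139.7] 0.19; [253.  128.9] 0.18  -> [ 0.5492 -0.1896 -0.0023] err 1.8
pad | top [303.1 238. ] 0.91 | side [321.7 299. ] 0.72; [323.3 229.6] 0.64  -> [ 0.5868  0.0164 -0.2808] err 11.3
plate | top [392.8 247.5] 0.87 | side [323.8 300. ] 0.69  -> [ 0.546  -0.1961  0.0458] err 0.6
stops | top [369.6 245.7] 0.89 | side [324.2 273.4] 0.96  -> [ 0.5524 -0.1441  0.0528] err 1.7
bail | top [270.8 234.7] 0.83 | side [322.  194.4] 0.76  -> [0.5804 0.0755 0.0308] err 1.1
roller | top [392.2 246.6] 0.59; [304.7 239.5] 0.56 | side [325.9 223.1] 0.86; [403.9 212.6] 0.33  -> [ 0.5437 -0.1673  0.219 ] err 10.5
tilt | top [390.2 249.7] 0.61 | side [324.6 304.9] 0.91  -> [ 0.5461 -0.1934  0.0247] err 2.2
tongue | top [327.  209.1] 0.72; [389.5 246.3] 0.58; [239.1 166.9] 0.31 | side [351.3 218.2] 0.83; [325.1 194.2] 0.56  -> [ 0.6215 -0.0521  0.0929] err 2.6
tube | top [446.1 345.5] 0.78; [452.8 248.3] 0.75; [495.5 259.4
[... 375 characters left out ...]
> [0.4299 0.2389 0.0086] err 0.3
block_green | top [370.1 154.3] 0.26 | side 
block_blue | top [200.8 215.9] 0.90; [328.2 208.1] 0.59; [369.4 247.5] 0.50; [390.9 247.4] 0.41 | side [333.8 151.6] 0.74  -> [ 0.632   0.2434 -0.003 ] err 2.0
block_white | top [286.8 163.8] 0.60 | side 
mat | top [178.  258.2] 0.75 | side [289.6 140.1] 0.71  -> [0.5326 0.2933 0.0018] err 2.5
spray | top [287.6 160.8] 0.92 | side [407.  210.7] 0.77  -> [ 0.7612  0.0383 -0.006 ] err 2.0
square | top [373.1 156.7] 0.79 | side [436.4 288.9] 0.93; [323.9 272.2] 0.65  -> [ 0.7686 -0.1669 -0.0056] err 0.7
cup | top [240.7 165.4] 0.81; [271.4 234.3] 0.28 | side [394.2 173. ] 0.89  -> [ 0.7542  0.1494 -0.0001] err 0.1
2.0
```

```bash
cat >> h.py <<'E'
def base2w(p,b):
    p=np.atleast_2d(p).astype(float); c,s=np.cos(b[2]),np.sin(b[2])
    return np.c_[b[0]+c*p[:,0]-s*p[:,1], b[1]+s*p[:,0]+c*p[:,1], p[:,2]]
def plate2b(p,a):  # plate frame -> base frame
    p=np.atleast_2d(p).astype(float); y=p[:,1]; z=p[:,2]+.022
    return np.c_[p[:,0], y*np.cos(a)-z*np.sin(a), .02+y*np.sin(a)+z*np.cos(a)]
E
python3 - <<'E'
from h import *
np.set_printoptions(precision=4,suppress=True)
bp=np.array([[0,0,0],[0,0,.042],[0,.05,.042],[0,.265,.037],[0,0,.02],[.058,.155,.088]])
top=np.array([[386.6,246.5],[392.8,247.5],[369.6,245.7],[270.8,234.7],[390.2,249.7],[327,209.1]])
side=np.array([[323.6,311.2],[323.8,300],[324.2,273.4],[322,194.4],[324.6,304.9],[351.3,218.2]])
f=lambda b:np.hstack([(proj("top",base2w(bp,b))-top).ravel(),(proj("side",base2w(bp,b))-side).ravel()])
r=least_squares(f,[.55,-.19,-.125],loss="soft_l1"); b=r.x;print(b,"\n",f(b).reshape(2,-1,2))
for n in C:
    im=cv2.imread(f"pics/{n}0.png")
    def poly(P,col):
        cv2.polylines(im,[np.round(proj(n,base2w(P,b))*16).astype(np.int32)],True,col,1,cv2.LINE_AA,4)
    poly([[-.1,-.03,.012],[.1,-.03,.012],[.1,.235,.012],[-.1,.235,.012]],(0,255,0))
    poly([[-.085,0,.042],[.085,0,.042],[.085,.215,.042],[-.085,.215,.042]],(255,0,255))
    poly([[-.045,.265,.037],[.045,.265,.037]],(255,255,0))
    crop=im[180:310,240:430] if n=="top" else im[180:340,250:400]
    cv2.imwrite(f"pics/{n}fit.png",cv2.resize(crop,None,fx=4,fy=4,interpolation=2)[:600,:800])
E
```

```text
[ 0.5469 -0.1929 -0.1245] 
 [[[ 1.7036  2.2409]
  [-1.7442 -0.666 ]
  [-0.9394 -1.1019]
  [ 2.1325  0.6093]
  [-0.6148 -1.8471]
  [-2.6796  1.4458]]

 [[ 0.1264  0.8509]
  [-0.1304 -0.3423]
  [-0.7218  3.2274]
  [ 0.7874 -0.2931]
  [-0.9002  1.3513]
  [ 2.2433 -1.086 ]]]
```

View pics/topfit.png

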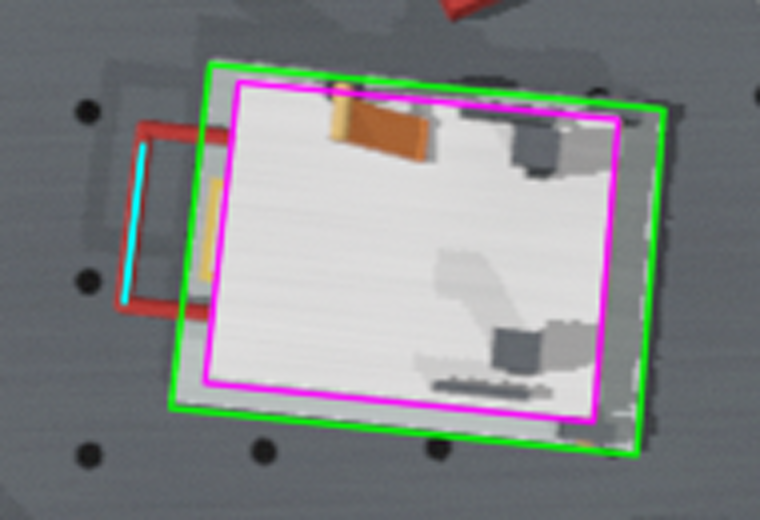

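View pics/sidefit.png

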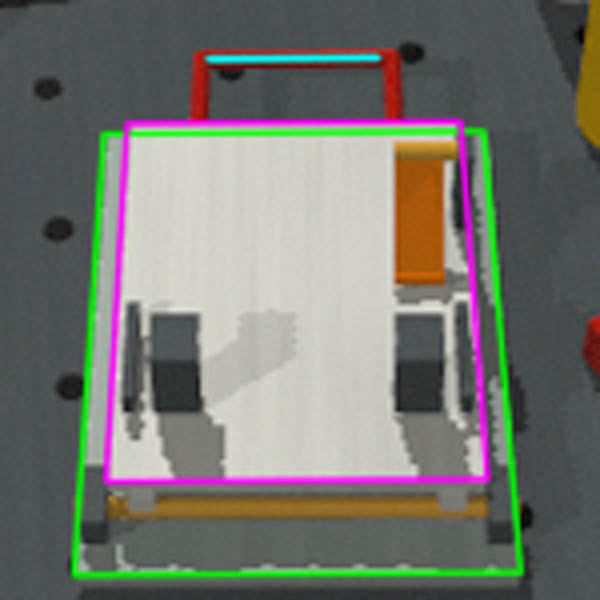

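Base fit is good to about 1 px in both views: bail at side (325,194), top (271,235). Next I'll fit the block and tube poses by silhouette.

```bash
cat >> h.py <<'E'
from scipy.optimize import minimize
def boxc(p,size,z0):
    x,y,w=p; a,b,c=np.array(size); P=np.array([[i*a/2,j*b/2,k*c] for i in(-1,1) for j in(-1,1) for k in(0,1)])
    q=base2w(P,(x,y,w)); q[:,2]+=z0; return q
S=6
def sil(n,P,win):
    x0,y0,w,h=win; m=np.zeros((h*S,w*S),np.uint8)
    uv=(proj(n,P)+.5-np.array([x0,y0]))*S-.5
    cv2.fillConvexPoly(m,cv2.convexHull(np.round(uv*16).astype(np.int32)),255,shift=4); return m
def fitbox(masks,size,z0,p0):
    T={}
    for n,m in masks.items():
        x,y,w,h=cv2.boundingRect(m.astype(np.uint8)); x-=6;y-=6;w+=12;h+=12
        x,y=max(x,0),max(y,0)
        c=m[y:y+h,x:x+w].astype(np.uint8)*255; h,w=c.shape
        u=cv2.resize(c,(w*S,h*S),interpolation=cv2.INTER_LINEAR)
        T[n]=((x,y,w,h),u)
    def cost(p):
        return sum(np.abs(sil(n,boxc(p,size,z0),T[n][0]).astype(float)-T[n][1]).sum()/255/S/S for n in T)
    best=None
    for w0 in (p0[2],p0[2]+.4,p0[2]-.4,p0[2]+.8,p0[2]+1.2):
        r=minimize(cost,[p0[0],p0[1],w0],method="Nelder-Mead",options=dict(initial_simplex=np.array([[p0[0],p0[1],w0],[p0[0]+.008,p0[1],w0],[p0[0],p0[1]+.008,w0],[p0[0],p0[1],w0+.25]]),xatol=1e-4,fatol=.05))
        if best is None or r.fun<best.fun: best=r
    return best.x,best.fun,{n:int(m.sum()) for n,m in masks.items()}
def outl(n,name,uv,rad=15):
    o=[d for d in outline_of(n,name) if np.hypot(*(np.array(d["xy"])-uv))<rad]
    return o[0]["mask"] if o else None
E
python3 - <<'E'
from h import *
np.set_printoptions(precision=4,suppress=True)
im={n:read_camera(n) for n in C}
hsv={n:cv2.cvtColor(im[n],cv2.COLOR_BGR2HSV) for n in C}
def colmask(n,uv,hr,r=25):
    H=hsv[n]; m=np.zeros(H.shape[:2],bool); u,v=int(uv[0]),int(uv[1])
    hh=H[...,0].astype(int); ok=((hh-hr+90)%180-90); ok=(abs(ok)<14)&(H[...,1]>110)&(H[...,2]>40)
    m[v-r:v+r,u-r:u+r]=ok[v-r:v+r,u-r:u+r]; return m
for k,t,s,th,hue in [("red",(150,300),(251,126),.012,0),("yellow",(200,304),(250,157),.014,25),("blue",(201,215),(337,150),.018,112)]:
    p0=list(onz("top",t,.01)[:2])+[0.]
    M={"top":colmask("top",t,hue,20),"side":colmask("side",s,hue,20)}
    print(k,"col",*fitbox(M,(.044,.054,th),.003,p0))
    M={n:outl(n,"block_"+k,uv) for n,uv in(("top",t),("side",s))}
    M={n:m for n,m in M.items() if m is not None}
    if M: print(k,"net",*fitbox(M,(.044,.054,th),.003,p0))
for nm,t,s in [("A",(455,249),(331,386)),("B",(498,260),(325,450)),("C",(452,344),(202,389))]:
    o=None
    for n,uv in(("top",t),("side",s)):
        m=outl(n,"tube",uv,20)
        if m is None: print(nm,n,None);continue
        c=cv2.findContours(m.astype(np.uint8),0,2)[0]; c=max(c,key=cv2.contourArea)[:,0]
        X=np.array([onz(n,p,.02)[:2] for p in c]).astype(np.float32); print(nm,n,cv2.minAreaRect(X*1000))
print(get_obs()["t"])
E
```

```text
red col [ 0.441   0.3551 -0.1382] 95.44945533769062 {'top': 573, 'side': 366}
red net [ 0.4399  0.3551 -0.119 ] 114.15 {'top': 451, 'side': 316}
yellow col [0.4307 0.239  0.0185] 105.01601307189543 {'top': 570, 'side': 428}
yellow net [0.4296 0.2403 0.0406] 120.2140522875817 {'top': 448, 'side': 403}
blue col [0.6343 0.2364 0.2052] 88.62962962962963 {'top': 547, 'side': 459}
blue net [0.6339 0.2368 0.1925] 116.17374727668846 {'top': 464, 'side': 394}
A top ((540.0374145507812, -338.4479064941406), (131.56600952148438, 48.625892639160156), 2.5585458278656006)
A side ((538.5147094726562, -342.21240234375), (132.66360473632812, 53.49212646484375), 2.447000503540039)
B top ((513.6524658203125, -436.2352600097656), (92.32698822021484, 34.2877197265625), 49.188453674316406)
B side ((512.9358520507812, -443.5620422363281), (93.7647705078125, 32.745338439941406), 49.98079299926758)
C top ((330.713623046875, -319.18572998046875), (186.16796875, 60.29787063598633), 85.65423583984375)
C side ((327.3345031738281, -315.4540100097656), (194.0415496826172, 63.234683990478516), 85.73749542236328)
2.7
```

```bash
python3 - <<'E'
from h import *
fits={"red":(.441,.3551,-.138,.012),"yellow":(.4307,.239,.0185,.014),"blue":(.6343,.2364,.205,.018)}
rows=[]
for n in C:
    im=cv2.imread(f"pics/{n}0.png"); big=cv2.resize(im,None,fx=8,fy=8,interpolation=2) ; cr=[]
    for k,(x,y,w,t) in fits.items():
        P=boxc((x,y,w),(.044,.054,t),.003)
        for i in range(8):
            for j in range(i):
                if bin(i^j).count("1")==1:
                    a,b=[tuple(np.round((q+.5)*8).astype(int)) for q in proj(n,P[[i,j]])]
                    cv2.line(big,a,b,(0,255,0),1)
        c=np.round(proj(n,P).mean(0)*8).astype(int); cr.append(big[c[1]-130:c[1]+130,c[0]-130:c[0]+130])
    rows.append(np.hstack(cr))
u=cv2.resize(cv2.imread("pics/top0.png")[200:300,410:520],None,fx=3,fy=3)
cv2.imwrite("pics/blk.png",np.vstack(rows)); cv2.imwrite("pics/tubeA.png",u)
E
```

```text
(no output)
```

View pics/blk.png

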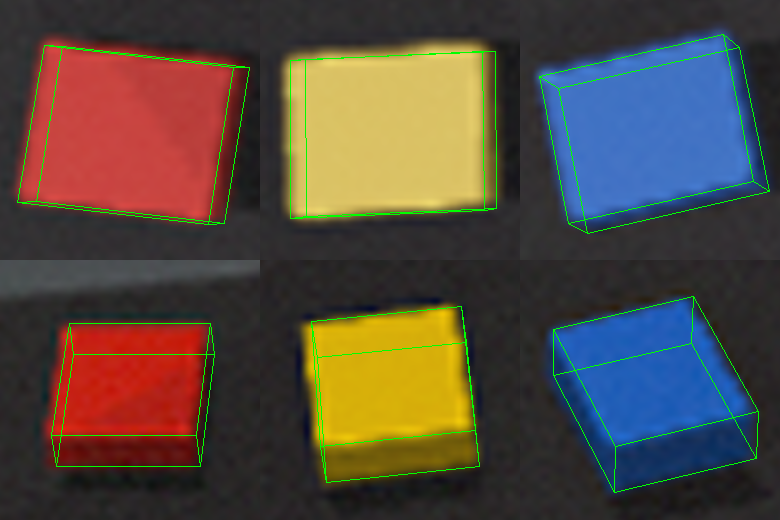

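View pics/tubeA.png

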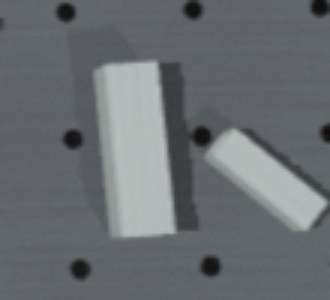

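Tube candidates in the top view are A (455,249), B (498,260) and C (452,344), measuring about 131, 92 and 190 mm. A is the middle-sized one, so A is the tube, and the crop confirms it. Block fits agree with both pictures to about 1 px. Next I move to the bail.

>>> move_arm:
  steps:
    - {"fingers": 60, "translation": [20, -30, 0], "turn": 0.03}
    - {"fingers": 40, "translation": [30, -48, 0], "turn": 0.03}
    - {"fingers": 40, "translation": [30, -48, 0], "turn": 0.03}
    - {"fingers": 40, "translation": [30, -48, 0], "turn": 0.03}
    - {"fingers": 40, "translation": [30, -48, 0], "turn": 0.03}
    - {"fingers": 40, "translation": [30, -48, 0], "turn": 0.03}
    - {"fingers": 40, "translation": [30, -48, 0], "turn": 0.03}
    - {"fingers": 40, "translation": [30, -48, 0], "turn": 0.014}
    - {"fingers": 40, "translation": [30, -48, 0], "turn": 0}
    - {"fingers": 40, "translation": [30, -48, -20], "turn": 0}
  newtons: 40

```text
t: 3.95
eef_pos: [0.5228, 0.1713, 0.2128]
tool_rot: [0.0, 0.75, 0.662, 0.002]
contact_force: [-0.1, 0.8, -0.3]
gripper_width: 0.464
```

>>> move_arm:
  steps:
    - {"fingers": 40, "translation": [30, -50, -30], "turn": 0}
    - {"fingers": 40, "translation": [29.5, -50, -40], "turn": 0}
    - {"fingers": 40, "translation": [0, 0, -50], "turn": 0}
    - {"fingers": 40, "translation": [0, 0, 0], "turn": 0}

```text
t: 4.45
eef_pos: [0.5726, 0.0795, 0.0941]
tool_rot: [-0.002, 0.75, 0.661, -0.003]
contact_force: [0.3, 0.5, -1.1]
gripper_width: 0.469
```

```bash
cat > snap.py <<'E'
import sys
from h import *
n,f=sys.argv[1:3]; x,y,w,h,s=map(int,sys.argv[3:8])
im=read_camera(n); cv2.imwrite("pics/"+f,cv2.resize(im[y:y+h,x:x+w],None,fx=s,fy=s,interpolation=2))
o=get_obs(); print(o["t"],o["eef_pos"],o["contact_force"])
E
python3 snap.py side bail1.png 230 100 200 150 4
```

```text
4.5 [0.57434832 0.0805704  0.09656193] [0.07901434 0.18450801 0.37180781]
```

View pics/bail1.png

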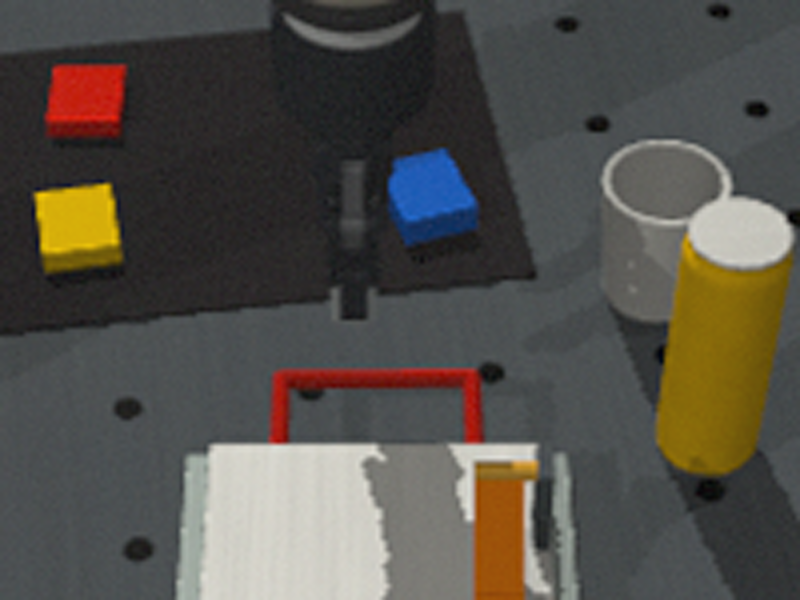

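>>> move_arm:
  steps:
    - {"fingers": 40, "translation": [3, -4, -20], "turn": 0}
    - {"fingers": 40, "translation": [2.5, -4, -25], "turn": 0}
    - {"fingers": 40, "translation": [0, 0, -20], "turn": 0}
    - {"fingers": 40, "translation": [0, 0, -9], "turn": 0}
    - {"fingers": 40, "translation": [0, 0, 0], "turn": 0}

```text
t: 5.12
eef_pos: [0.5807, 0.0727, 0.023]
tool_rot: [-0.0, 0.75, 0.662, -0.0]
contact_force: [-0.7, -0.2, -0.2]
gripper_width: 0.465
```

```bash
python3 snap.py side bail2.png 270 140 120 90 6; python3 snap.py top bail2t.png 230 180 120 90 6
```

```text
5.175 [0.58117807 0.07266659 0.02356417] [ 0.04152985  0.16900456 -1.07112444]
5.225 [0.58145201 0.07268559 0.02387704] [ 0.24061247 -0.15826248  0.17386199]
```

View pics/bail2.png

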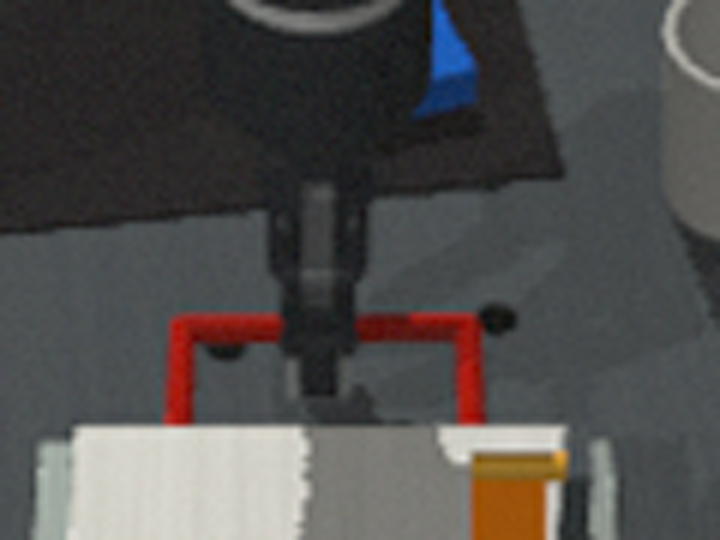

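View pics/bail2t.png

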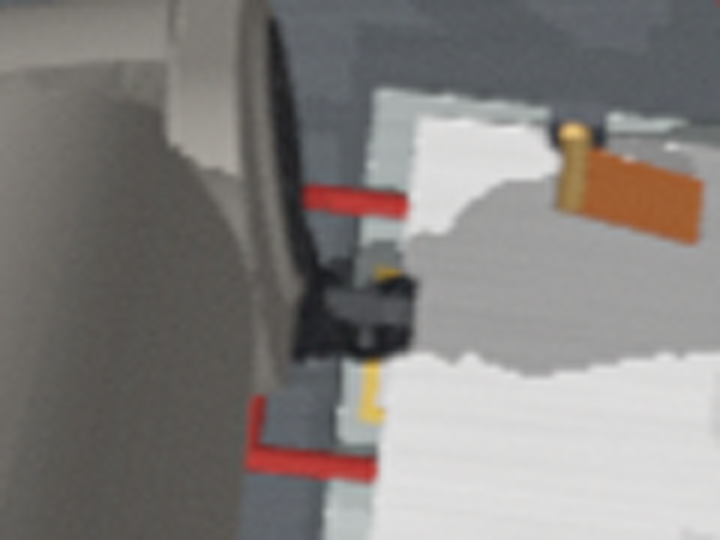

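The inner finger is in the gap at side (323,203), with the bar between the fingers. Close now.

>>> move_arm:
  steps:
    - {"fingers": 5, "translation": [0, 0, 0], "turn": 0}
    - {"fingers": 5, "translation": [0, 0, 0], "turn": 0}
    - {"fingers": 5, "translation": [0, 0, 0], "turn": 0}
    - {"fingers": 5, "translation": [0, 0, 0], "turn": 0}

```text
t: 5.72
eef_pos: [0.581, 0.0691, 0.0241]
tool_rot: [0.001, 0.751, 0.661, -0.001]
contact_force: [-1.3, -7.6, 5.5]
gripper_width: 0.1
```

>>> move_arm:
  steps:
    - {"fingers": 5, "translation": [-0.3, -1.5, 15], "turn": 0}
    - {"fingers": 5, "translation": [-0.3, -2.3, 15.2], "turn": 0}
    - {"fingers": 5, "translation": [-0.4, -3.2, 14.9], "turn": 0}
    - {"fingers": 5, "translation": [-0.5, -3.9, 14.8], "turn": 0}
    - {"fingers": 5, "translation": [-0.6, -4.8, 14.6], "turn": 0}
    - {"fingers": 5, "translation": [-0.7, -5.6, 14.3], "turn": 0}
    - {"fingers": 5, "translation": [-0.8, -6.4, 13.7], "turn": 0}
    - {"fingers": 5, "translation": [-0.9, -7.2, 13.3], "turn": 0}
    - {"fingers": 5, "translation": [-1.0, -8.0, 12.9], "turn": 0}
    - {"fingers": 5, "translation": [-1.1, -8.7, 12.6], "turn": 0}
  newtons: 60

```text
t: 6.98
eef_pos: [0.5744, 0.0199, 0.1649]
tool_rot: [0.0, 0.75, 0.661, 0.0]
contact_force: [4.6, -4.0, -8.9]
gripper_width: 0.087
```

>>> move_arm:
  steps:
    - {"fingers": 5, "translation": [-1.2, -9.4, 12.0], "turn": 0}
    - {"fingers": 5, "translation": [-1.2, -10.1, 11.4], "turn": 0}
    - {"fingers": 5, "translation": [-1.3, -10.7, 10.8], "turn": 0}
    - {"fingers": 5, "translation": [-1.4, -11.2, 10.2], "turn": 0}
    - {"fingers": 5, "translation": [-1.5, -11.8, 9.5], "turn": 0}
    - {"fingers": 5, "translation": [-1.5, -12.4, 8.8], "turn": 0}
    - {"fingers": 5, "translation": [-1.6, -12.8, 8.1], "turn": 0}
    - {"fingers": 5, "translation": [-1.7, -13.3, 7.3], "turn": 0}
    - {"fingers": 5, "translation": [-1.7, -13.7, 6.5], "turn": 0}
    - {"fingers": 5, "translation": [-1.8, -14.0, 5.8], "turn": 0}

```text
t: 8.22
eef_pos: [0.5595, -0.0948, 0.2579]
tool_rot: [-0.002, 0.749, 0.663, 0.002]
contact_force: [-5.1, 11.1, 13.1]
gripper_width: 0.086
```

>>> move_arm:
  steps:
    - {"fingers": 5, "translation": [-1.8, -14.3, 5.5], "turn": 0}
    - {"fingers": 5, "translation": [-1.8, -14.6, 5.0], "turn": 0}
    - {"fingers": 5, "translation": [-1.8, -14.8, 4.0], "turn": 0}
    - {"fingers": 5, "translation": [-1.9, -15.0, 3.0], "turn": 0}
    - {"fingers": 5, "translation": [0, 0, 0], "turn": 0}

```text
t: 8.85
eef_pos: [0.5517, -0.1595, 0.2748]
tool_rot: [0.001, 0.751, 0.661, 0.0]
contact_force: [-3.6, 1.5, 9.7]
gripper_width: 0.087
```

```bash
python3 snap.py side up1.png 200 80 266 200 3
```

```text
8.9 [ 0.55178824 -0.15914495  0.27474876] [-3.46414249  0.74964324 10.68385976]
```

View pics/up1.png

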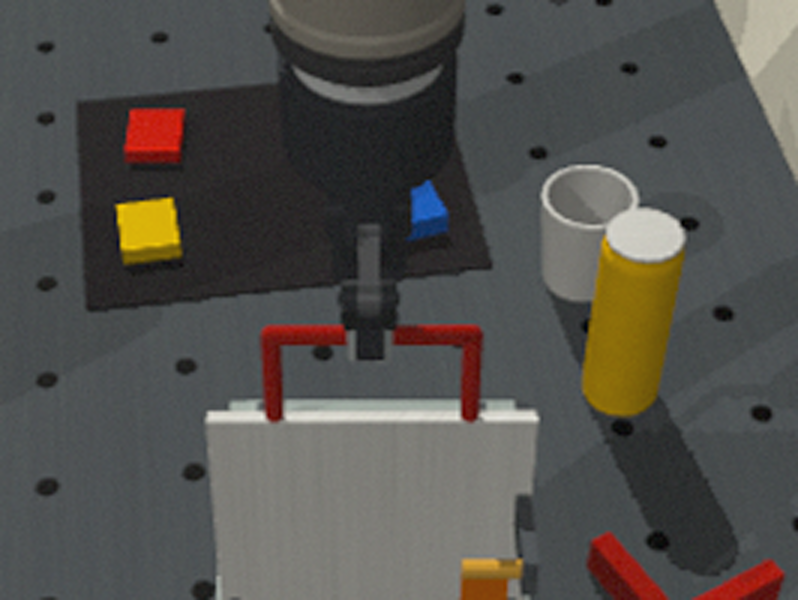

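>>> move_arm:
  steps:
    - {"fingers": 5, "translation": [-0.6, -5, 0], "turn": 0}
    - {"fingers": 5, "translation": [-0.4, -4, 0.5], "turn": 0}
    - {"fingers": 5, "translation": [0, 0, 0], "turn": 0}

```text
t: 9.28
eef_pos: [0.5509, -0.1657, 0.2755]
tool_rot: [-0.001, 0.75, 0.662, 0.001]
contact_force: [-4.8, 6.2, 13.7]
gripper_width: 0.085
```

>>> move_arm:
  steps:
    - {"fingers": 40, "translation": [0, 0, 0], "turn": 0}
    - {"fingers": 40, "translation": [0, 0, 0], "turn": 0}
    - {"fingers": 40, "translation": [0, 3, 8], "turn": 0}
    - {"fingers": 40, "translation": [0, 0, 30], "turn": 0}
    - {"fingers": 40, "translation": [0, 0, 30], "turn": 0}
    - {"fingers": 60, "translation": [4, 20, 0], "turn": 0.04}
    - {"fingers": 70, "translation": [8, 40, 0], "turn": 0.05}
    - {"fingers": 70, "translation": [10, 50, 0], "turn": 0.05}
    - {"fingers": 70, "translation": [10, 50, 0], "turn": 0.05}
    - {"fingers": 70, "translation": [10, 50, 0], "turn": 0.05}

```text
t: 10.52
eef_pos: [0.5927, 0.0492, 0.3403]
tool_rot: [-0.0, 0.664, 0.748, -0.0]
contact_force: [1.0, -0.6, 1.1]
gripper_width: 0.819
```

>>> move_arm:
  steps:
    - {"fingers": 70, "translation": [10, 44, -30], "turn": 0.04}
    - {"fingers": 70, "translation": [10, 44, -35], "turn": 0.04}
    - {"fingers": 70, "translation": [10, 44, -40], "turn": 0}
    - {"fingers": 70, "translation": [10, 44, -40], "turn": 0}
    - {"fingers": 70, "translation": [1, 9, -55], "turn": 0}
    - {"fingers": 70, "translation": [0, 0, -45], "turn": 0}
    - {"fingers": 70, "translation": [0, 0, 0], "turn": 0}

```text
t: 11.4
eef_pos: [0.6303, 0.2314, 0.0914]
tool_rot: [-0.002, 0.634, 0.773, -0.004]
contact_force: [0.4, -0.4, 0.6]
gripper_width: 0.822
```

```bash
python3 snap.py side b1.png 270 60 160 120 5; cat > upfit.py <<'E'
E
python3 snap.py top up2.png 220 150 220 160 3
```

```text
11.45 [0.63265721 0.23176534 0.09458212] [-0.56018532 -0.92341695  0.89014637]
11.5 [0.63435663 0.23207922 0.09673905] [-0.16088889 -0.30679069  0.06222943]
```

View pics/b1.png

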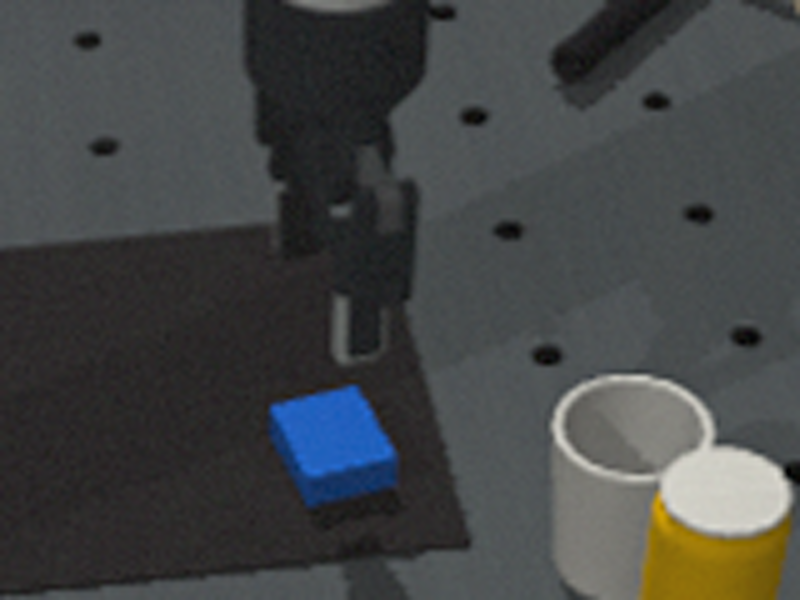

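View pics/up2.png

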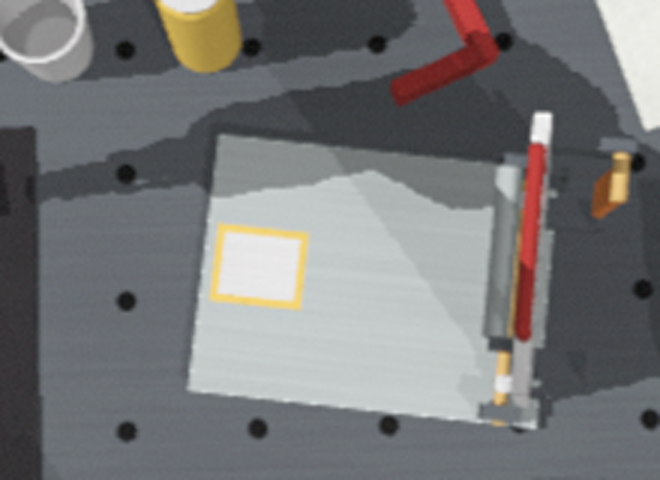

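```bash
python3 - <<'E'
from h import *
np.set_printoptions(precision=4,suppress=True)
b0=(.5469,-.1929,-.1245)
for n in C:
    im=read_camera(n); u0=proj(n,base2w([[0,.192,.012]],b0))[0]; print(n,"pred pad",u0)
    x0,y0=(u0-25).astype(int); c=im[y0:y0+50,x0:x0+50]; c=cv2.resize(c,None,fx=4,fy=4,interpolation=cv2.INTER_CUBIC)
    h=cv2.cvtColor(c,cv2.COLOR_BGR2HSV); m=((abs(h[...,0].astype(int)-23)<9)&(h[...,1]>60)&(h[...,2]>90)).astype(np.uint8)
    k=cv2.findContours(m,cv2.RETR_EXTERNAL,2)[0]
    if not k: print("none");continue
    k=max(k,key=cv2.contourArea)[:,0]; X=np.array([onz(n,(p+.5)/4-.5+[x0,y0],.012)[:2] for p in k])*1000
    print(n,len(k),cv2.minAreaRect(X.astype(np.float32)), "pred",base2w([[0,.192,.012]],b0))
    print(n,place_of(n,"pad"))
print(get_obs()["t"])
E
```

```text
top pred pad [305.7605 239.8985]
top 110 ((574.3163452148438, -2.75213623046875), (70.76498413085938, 60.74406814575195), 82.68980407714844) pred [[ 0.5707 -0.0024  0.012 ]]
top [{'xy': [307.1, 240.3], 'conf': 0.93}]
side pred pad [323.0385 228.2509]
side 47 ((575.9132690429688, 31.3789005279541), (4.419816017150879, 57.63507080078125), 83.06942749023438) pred [[ 0.5707 -0.0024  0.012 ]]
side [{'xy': [319.4, 227.8], 'conf': 0.92}]
11.7
```

>>> move_arm:
  steps:
    - {"fingers": 70, "translation": [0, 3, -30], "turn": 0}
    - {"fingers": 70, "translation": [0, 1.5, -30], "turn": 0}
    - {"fingers": 70, "translation": [0, 0, -20], "turn": 0}
    - {"fingers": 70, "translation": [0, 0, -10], "turn": 0}
    - {"fingers": 70, "translation": [0, 0, 0], "turn": 0}

```text
t: 12.32
eef_pos: [0.6342, 0.236, 0.006]
tool_rot: [-0.0, 0.635, 0.773, -0.0]
contact_force: [0.0, 0.2, -0.7]
gripper_width: 0.82
```

>>> move_arm:
  steps:
    - {"fingers": 40, "translation": [0, 0, -1], "turn": 0}
    - {"fingers": 40, "translation": [0, 0, 0], "turn": 0}
    - {"fingers": 40, "translation": [0, 0, 0], "turn": 0}
    - {"fingers": 40, "translation": [0, 0, 0], "turn": 0}
  newtons: 60

```text
t: 12.82
eef_pos: [0.6353, 0.2365, 0.0066]
tool_rot: [0.001, 0.635, 0.773, 0.001]
contact_force: [0.1, -0.3, 6.6]
gripper_width: 0.61
```

>>> move_arm:
  steps:
    - {"fingers": 40, "translation": [0, 0, 15], "turn": 0}
    - {"fingers": 40, "translation": [0, 0, 30], "turn": 0}
    - {"fingers": 40, "translation": [-5, -20, 25], "turn": -0.04}
    - {"fingers": 40, "translation": [-10, -38, 10], "turn": -0.05}
    - {"fingers": 40, "translation": [-11, -42, 0], "turn": -0.06}
    - {"fingers": 40, "translation": [-11, -42, 0], "turn": -0.06}
    - {"fingers": 40, "translation": [-11, -42, 0], "turn": -0.06}
    - {"fingers": 40, "translation": [-9, -35, 0], "turn": -0.055}
    - {"fingers": 40, "translation": [-5, -20, 0], "turn": 0}
    - {"fingers": 40, "translation": [0, 0, 0], "turn": 0}

```text
t: 14.08
eef_pos: [0.5719, -0.0042, 0.0853]
tool_rot: [0.0, 0.752, 0.659, -0.0]
contact_force: [0.2, 0.6, -2.7]
gripper_width: 0.612
```

>>> move_arm:
  steps:
    - {"fingers": 40, "translation": [1, 1.5, -25], "turn": 0.006}
    - {"fingers": 40, "translation": [0, 0, -25], "turn": 0}
    - {"fingers": 40, "translation": [0, 0, -13], "turn": 0}
    - {"fingers": 40, "translation": [0, 0, 0], "turn": 0}

```text
t: 14.58
eef_pos: [0.5728, -0.0001, 0.0212]
tool_rot: [-0.001, 0.749, 0.663, -0.0]
contact_force: [-0.5, 0.4, -3.8]
gripper_width: 0.611
```

```bash
python3 snap.py side p1.png 260 160 133 100 6; python3 snap.py top p1t.png 220 180 160 120 5
```

```text
14.625 [ 5.73411241e-01 -5.23980388e-04  2.20458470e-02] [-0.43515336  0.10175178 -2.39550232]
14.675 [ 0.57385779 -0.0007766   0.0225571 ] [ 0.32194027  0.24787319 -2.88657168]
```

View pics/p1.png

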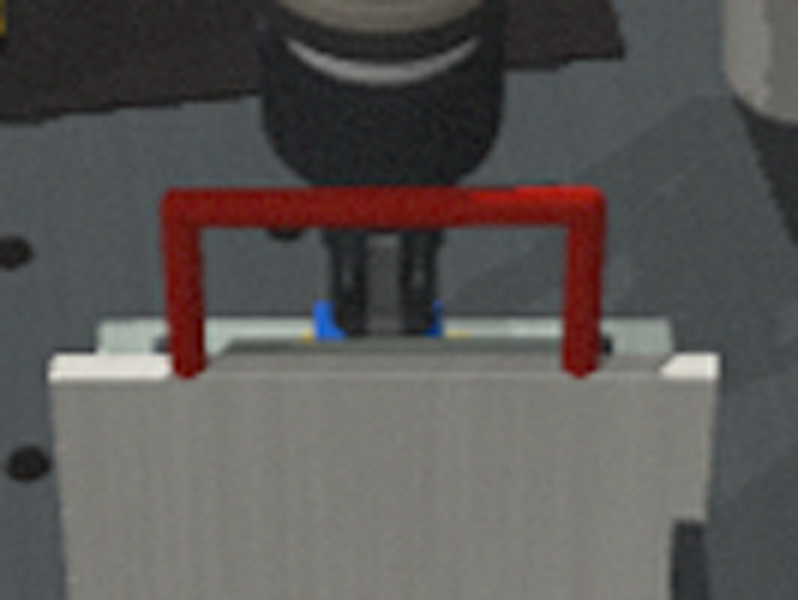

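View pics/p1t.png

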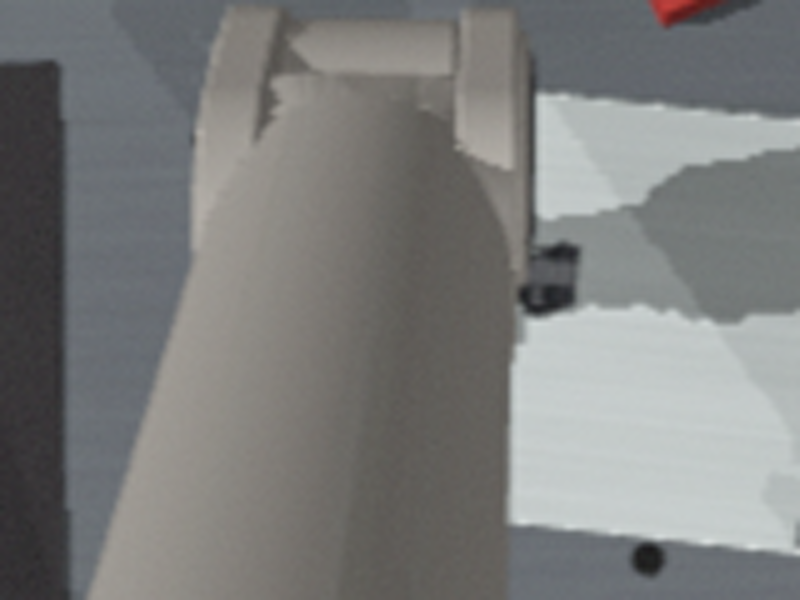

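>>> move_arm:
  steps:
    - {"fingers": 40, "translation": [1.5, -2, -4], "turn": 0}
    - {"fingers": 40, "translation": [0, 0, -2], "turn": 0}
    - {"fingers": 40, "translation": [0, 0, 0], "turn": 0}
    - {"fingers": 40, "translation": [0, 0, 0], "turn": 0}

```text
t: 15.18
eef_pos: [0.5747, -0.0033, 0.0161]
tool_rot: [0.0, 0.75, 0.662, 0.0]
contact_force: [0.3, 0.2, -2.2]
gripper_width: 0.612
```

>>> move_arm:
  steps:
    - {"fingers": 40, "translation": [0, 0, -0.8], "turn": 0}
    - {"fingers": 40, "translation": [0, 0, 0], "turn": 0}
    - {"fingers": 68, "translation": [0, 0, 0], "turn": 0}
    - {"fingers": 68, "translation": [0, 0, 0], "turn": 0}
    - {"fingers": 68, "translation": [0, 0, 0], "turn": 0}
    - {"fingers": 68, "translation": [0, 0, 20], "turn": 0}
    - {"fingers": 68, "translation": [0, 0, 40], "turn": 0}
    - {"fingers": 70, "translation": [-5, 20, 30], "turn": 0.03}
    - {"fingers": 70, "translation": [-14, 40, 0], "turn": 0.04}
    - {"fingers": 70, "translation": [-20, 55, 0], "turn": 0.04}

```text
t: 16.42
eef_pos: [0.5362, 0.1115, 0.1059]
tool_rot: [0.001, 0.713, 0.701, 0.001]
contact_force: [0.0, 1.0, 0.4]
gripper_width: 0.818
```

>>> move_arm:
  steps:
    - {"fingers": 70, "translation": [-35, 40, -10], "turn": 0.02}
    - {"fingers": 70, "translation": [-36, 45, -10], "turn": 0.02}
    - {"fingers": 70, "translation": [-32, 42, -20], "turn": 0}
    - {"fingers": 70, "translation": [0, 0, 0], "turn": 0}

```text
t: 16.92
eef_pos: [0.4289, 0.2422, 0.064]
tool_rot: [-0.001, 0.695, 0.719, -0.001]
contact_force: [0.1, -1.1, -0.7]
gripper_width: 0.819
```

```bash
python3 snap.py top p2t.png 270 205 80 60 10; python3 snap.py side p2s.png 220 120 133 100 6;
```

```text
16.975 [0.4311329  0.2400949  0.06466756] [ 0.0459333  -0.5753391   0.33284744]
17.025 [0.43261554 0.23877622 0.06513842] [ 1.30063312 -0.04935397  0.14504292]
```

View pics/p2t.png

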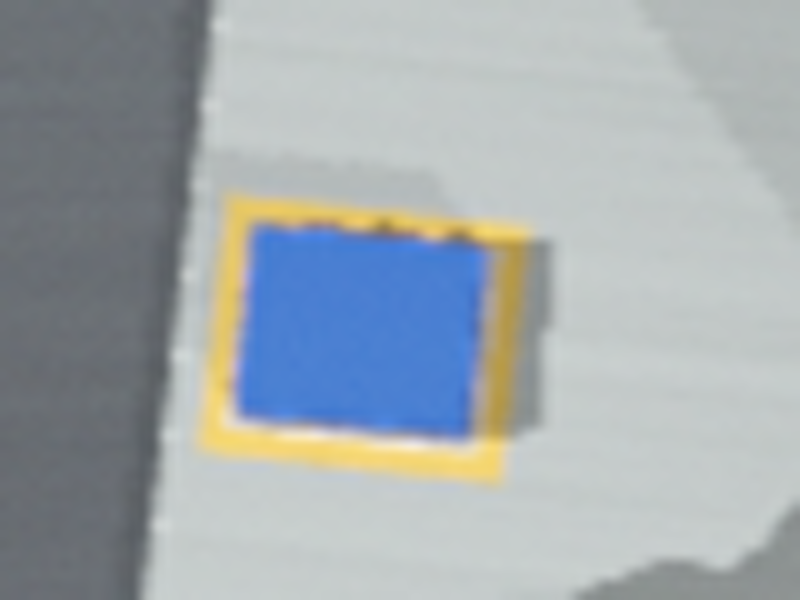

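View pics/p2s.png

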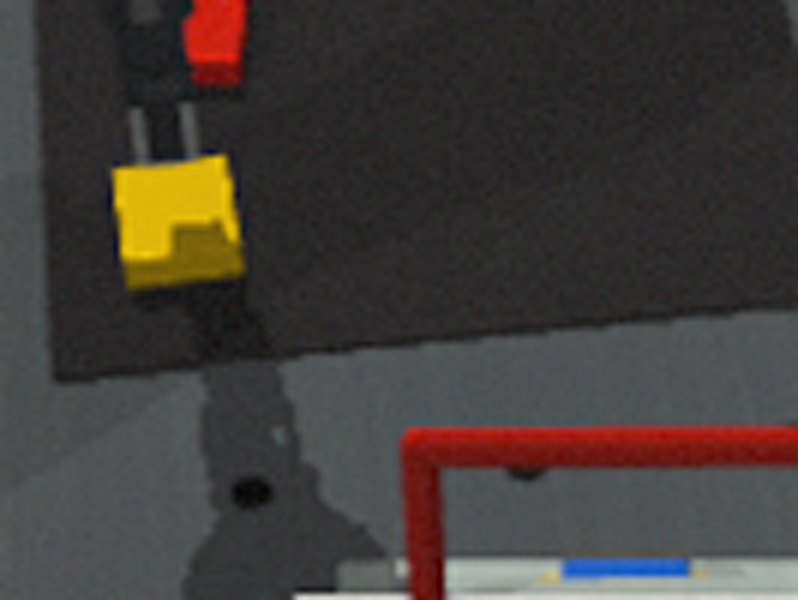

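>>> move_arm:
  steps:
    - {"fingers": 70, "translation": [-1, 0.5, -25], "turn": -0.003}
    - {"fingers": 70, "translation": [-0.5, 0, -20], "turn": 0}
    - {"fingers": 70, "translation": [0, 0, -12], "turn": 0}
    - {"fingers": 70, "translation": [0, 0, -5], "turn": 0}
    - {"fingers": 70, "translation": [0, 0, 0], "turn": 0}

```text
t: 17.65
eef_pos: [0.4316, 0.2389, 0.0033]
tool_rot: [0.0, 0.699, 0.715, 0.0]
contact_force: [-0.6, -0.6, 0.9]
gripper_width: 0.821
```

>>> move_arm:
  steps:
    - {"fingers": 40, "translation": [0, 0, 1], "turn": 0}
    - {"fingers": 40, "translation": [0, 0, 0], "turn": 0}
    - {"fingers": 40, "translation": [0, 0, 0], "turn": 0}
    - {"fingers": 40, "translation": [0, 0, 0], "turn": 0}

```text
t: 18.15
eef_pos: [0.4318, 0.2394, 0.0053]
tool_rot: [0.0, 0.699, 0.715, 0.001]
contact_force: [-0.1, -0.7, 5.2]
gripper_width: 0.606
```

>>> move_arm:
  steps:
    - {"fingers": 40, "translation": [0, 0, 15], "turn": 0}
    - {"fingers": 40, "translation": [0, 0, 35], "turn": 0}
    - {"fingers": 40, "translation": [10, -16, 35], "turn": -0.0175}
    - {"fingers": 40, "translation": [24, -41, 10], "turn": -0.03}
    - {"fingers": 40, "translation": [26, -44, 0], "turn": -0.04}
    - {"fingers": 40, "translation": [26, -44, 0], "turn": -0.03}
    - {"fingers": 40, "translation": [26, -44, 0], "turn": -0.03}
    - {"fingers": 40, "translation": [20, -36, 0], "turn": 0}
    - {"fingers": 40, "translation": [11, -17, 0], "turn": 0}
    - {"fingers": 40, "translation": [0, 0, 0], "turn": 0}

```text
t: 19.4
eef_pos: [0.5744, -0.0036, 0.0996]
tool_rot: [0.0, 0.75, 0.661, 0.0]
contact_force: [0.5, 0.1, -2.2]
gripper_width: 0.608
```

>>> move_arm:
  steps:
    - {"fingers": 40, "translation": [0, 0, -25], "turn": 0}
    - {"fingers": 40, "translation": [0, 0, -25], "turn": 0}
    - {"fingers": 40, "translation": [0, 0, -10], "turn": 0}
    - {"fingers": 40, "translation": [0, 0, -6], "turn": 0}
    - {"fingers": 40, "translation": [0, 0, 0], "turn": 0}
    - {"fingers": 40, "translation": [0, 0, 0], "turn": 0}

```text
t: 20.15
eef_pos: [0.5747, -0.0027, 0.0339]
tool_rot: [0.0, 0.75, 0.662, 0.001]
contact_force: [0.1, 1.2, -2.5]
gripper_width: 0.611
```

```bash
python3 snap.py side p3.png 260 160 133 100 6
```

```text
20.2 [ 0.57465875 -0.00273874  0.03386432] [-0.38283562  0.18246036 -2.64910934]
```

View pics/p3.png

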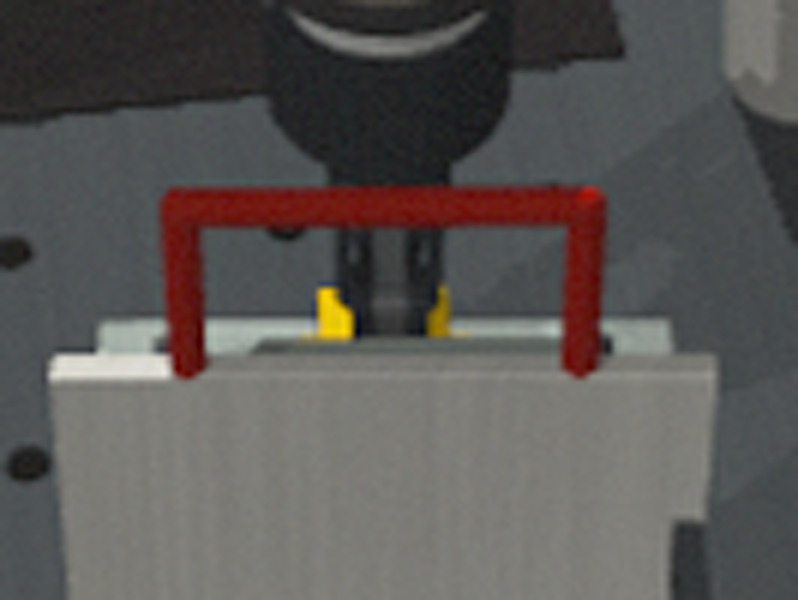

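>>> move_arm:
  steps:
    - {"fingers": 40, "translation": [0.5, -0.5, -1.2], "turn": 0}
    - {"fingers": 40, "translation": [0, 0, -0.3], "turn": 0}
    - {"fingers": 40, "translation": [0, 0, 0], "turn": 0}
    - {"fingers": 68, "translation": [0, 0, 0], "turn": 0}
    - {"fingers": 68, "translation": [0, 0, 0], "turn": 0}
    - {"fingers": 68, "translation": [0, 0, 0], "turn": 0}
    - {"fingers": 68, "translation": [0, 0, 20], "turn": 0}
    - {"fingers": 68, "translation": [0, 0, 40], "turn": 0}
    - {"fingers": 70, "translation": [-5, 20, 20], "turn": 0}
    - {"fingers": 70, "translation": [-14, 45, 0], "turn": 0}

```text
t: 21.45
eef_pos: [0.5576, 0.0602, 0.1137]
tool_rot: [0.002, 0.751, 0.66, 0.002]
contact_force: [1.3, 1.5, -0.7]
gripper_width: 0.819
```

>>> move_arm:
  steps:
    - {"fingers": 70, "translation": [-18, 46, 0], "turn": 0}
    - {"fingers": 70, "translation": [-20, 50, 0], "turn": 0}
    - {"fingers": 70, "translation": [-20, 50, 0], "turn": 0}
    - {"fingers": 70, "translation": [-20, 50, -10], "turn": 0}
    - {"fingers": 70, "translation": [-20, 50, -20], "turn": 0}
    - {"fingers": 70, "translation": [-20, 48, -20], "turn": 0}
    - {"fingers": 70, "translation": [0, 0, 0], "turn": 0}
    - {"fingers": 70, "translation": [0, 0, 0], "turn": 0}

```text
t: 22.45
eef_pos: [0.4378, 0.3551, 0.0615]
tool_rot: [0.0, 0.75, 0.662, -0.0]
contact_force: [-0.5, -0.2, -0.4]
gripper_width: 0.82
```

```bash
python3 snap.py top p4t.png 270 205 80 60 10; python3 snap.py side p4s.png 200 80 200 150 4;
```

```text
22.5 [0.43842699 0.35446749 0.06181385] [ 0.69694436  0.05534549 -0.02683948]
22.55 [0.43871261 0.35422176 0.06199321] [-0.03785883 -0.41384065  0.39595444]
```

View pics/p4t.png

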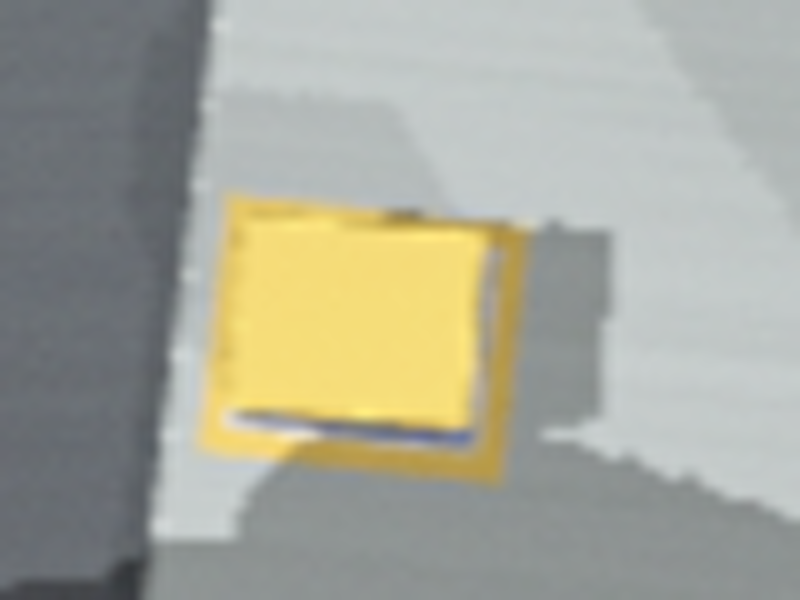

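View pics/p4s.png

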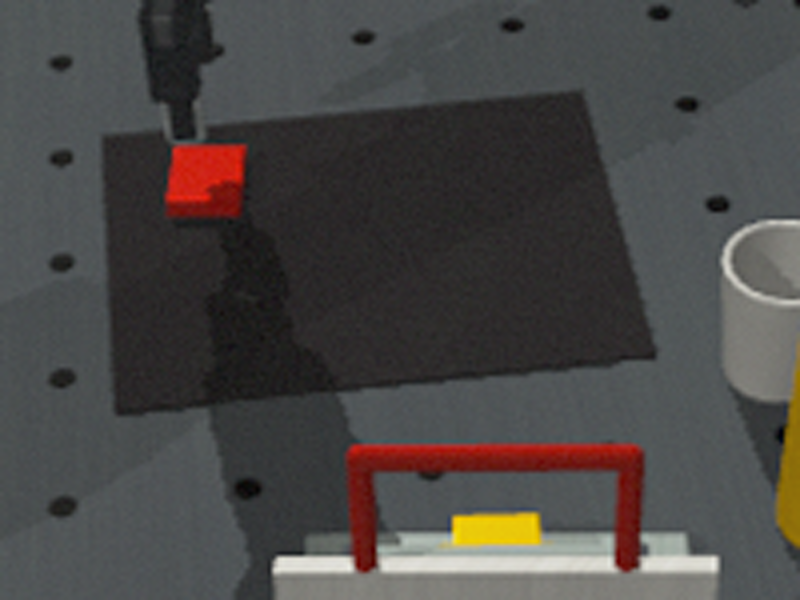

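>>> move_arm:
  steps:
    - {"fingers": 70, "translation": [1.2, 0.8, -25], "turn": 0}
    - {"fingers": 70, "translation": [0.6, 0, -20], "turn": 0}
    - {"fingers": 70, "translation": [0, 0, -10], "turn": 0}
    - {"fingers": 70, "translation": [0, 0, -3], "turn": 0}
    - {"fingers": 70, "translation": [0, 0, 0], "turn": 0}

```text
t: 23.18
eef_pos: [0.4399, 0.3564, 0.0041]
tool_rot: [0.0, 0.75, 0.662, 0.0]
contact_force: [-0.1, -0.2, 0.5]
gripper_width: 0.819
```

>>> move_arm:
  steps:
    - {"fingers": 40, "translation": [0, 0, 0], "turn": 0}
    - {"fingers": 40, "translation": [0, 0, 0], "turn": 0}
    - {"fingers": 40, "translation": [0, 0, 0], "turn": 0}
    - {"fingers": 40, "translation": [0, 0, 0], "turn": 0}

```text
t: 23.68
eef_pos: [0.4399, 0.3567, 0.0049]
tool_rot: [-0.0, 0.75, 0.662, 0.001]
contact_force: [-0.6, -0.9, 6.0]
gripper_width: 0.611
```

>>> move_arm:
  steps:
    - {"fingers": 40, "translation": [0, 0, 15], "turn": 0}
    - {"fingers": 40, "translation": [0, 0, 35], "turn": 0}
    - {"fingers": 40, "translation": [8, -20, 35], "turn": 0}
    - {"fingers": 40, "translation": [16, -45, 20], "turn": 0}
    - {"fingers": 40, "translation": [20, -50, 0], "turn": 0}
    - {"fingers": 40, "translation": [20, -55, 0], "turn": 0}
    - {"fingers": 40, "translation": [20, -55, 0], "turn": 0}
    - {"fingers": 40, "translation": [20, -55, 0], "turn": 0}
    - {"fingers": 40, "translation": [18, -45, 0], "turn": 0}
    - {"fingers": 40, "translation": [12, -35, 0], "turn": 0}

```text
t: 24.92
eef_pos: [0.5741, -0.0061, 0.1097]
tool_rot: [0.0, 0.75, 0.661, 0.0]
contact_force: [0.2, -0.1, -2.5]
gripper_width: 0.604
```

>>> move_arm:
  steps:
    - {"fingers": 40, "translation": [0, 0, -20], "turn": 0}
    - {"fingers": 40, "translation": [0, 0, -22], "turn": 0}
    - {"fingers": 40, "translation": [0, 0, -13], "turn": 0}
    - {"fingers": 40, "translation": [0, 0, -7], "turn": 0}
    - {"fingers": 40, "translation": [0, 0, 0], "turn": 0}
    - {"fingers": 40, "translation": [0, 0, 0], "turn": 0}

```text
t: 25.68
eef_pos: [0.5739, -0.0034, 0.0473]
tool_rot: [0.0, 0.75, 0.662, 0.0]
contact_force: [0.2, -0.2, -2.1]
gripper_width: 0.614
```

```bash
python3 snap.py side p5.png 260 160 133 100 6
```

```text
25.725 [ 0.57388065 -0.00346746  0.04731995] [ 0.30741051  0.6675172  -3.0185232 ]
```

View pics/p5.png

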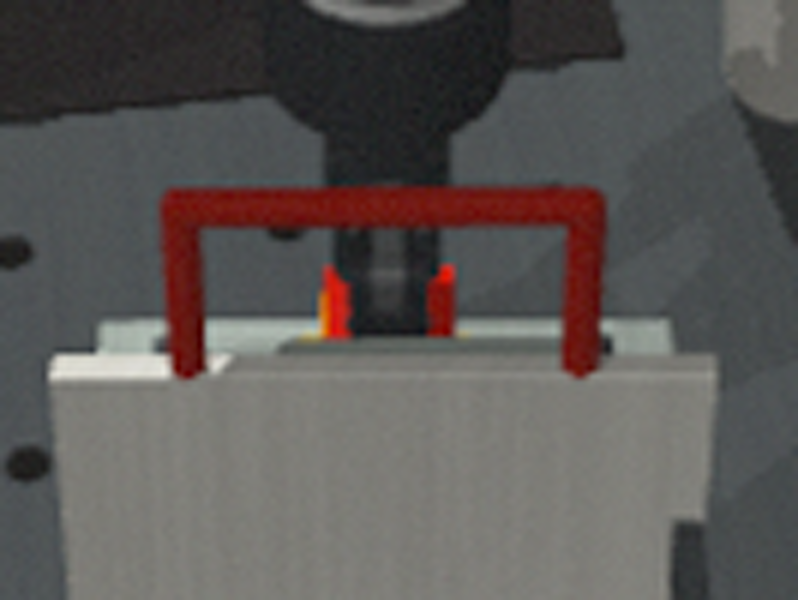

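>>> move_arm:
  steps:
    - {"fingers": 40, "translation": [-1.3, 0, -1], "turn": 0}
    - {"fingers": 40, "translation": [0, 0, -0.5], "turn": 0}
    - {"fingers": 40, "translation": [0, 0, 0], "turn": 0}
    - {"fingers": 68, "translation": [0, 0, 0], "turn": 0}
    - {"fingers": 68, "translation": [0, 0, 0], "turn": 0}
    - {"fingers": 68, "translation": [0, 0, 0], "turn": 0}
    - {"fingers": 68, "translation": [0, 0, 20], "turn": 0}
    - {"fingers": 68, "translation": [0, 0, 40], "turn": 0}
    - {"fingers": 60, "translation": [0, 10, 50], "turn": 0}
    - {"fingers": 50, "translation": [0, 20, 50], "turn": 0}

```text
t: 26.98
eef_pos: [0.5719, 0.0257, 0.2066]
tool_rot: [0.0, 0.75, 0.661, -0.0]
contact_force: [-0.0, 0.2, -0.2]
gripper_width: 0.584
```

>>> move_arm:
  steps:
    - {"fingers": 40, "translation": [0, 50, 30], "turn": 0}
    - {"fingers": 40, "translation": [0, 50, 40], "turn": 0}
    - {"fingers": 40, "translation": [0, 45, 30], "turn": 0}
    - {"fingers": 40, "translation": [0, 0, 0], "turn": 0}

```text
t: 27.48
eef_pos: [0.5726, 0.1759, 0.3067]
tool_rot: [-0.0, 0.747, 0.665, 0.003]
contact_force: [0.3, -0.8, -0.3]
gripper_width: 0.467
```

```bash
python3 snap.py top p6t.png 270 190 107 80 7; python3 snap.py side p6s.png 260 160 133 100 6;
```

```text
27.525 [0.57218646 0.17241648 0.30497152] [-0.5219576  -1.1896845  -0.97647875]
27.575 [0.5719571  0.17017152 0.30393402] [-0.05936148 -0.67957038  0.64050072]
```

View pics/p6t.png

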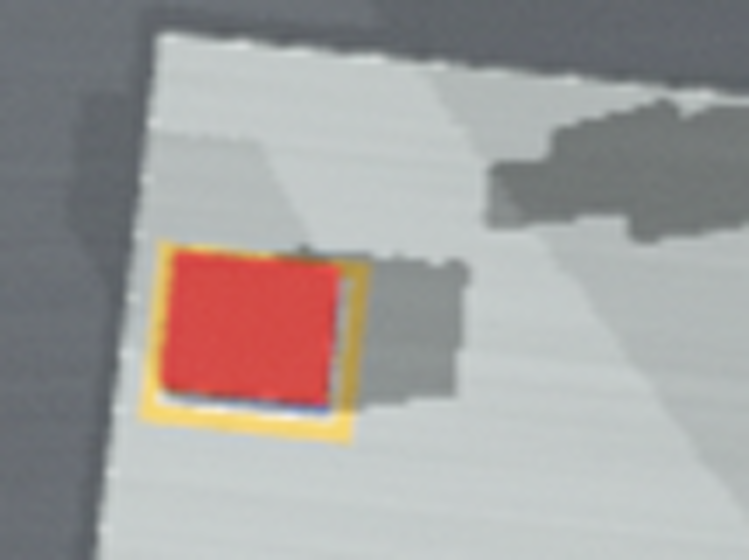

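View pics/p6s.png

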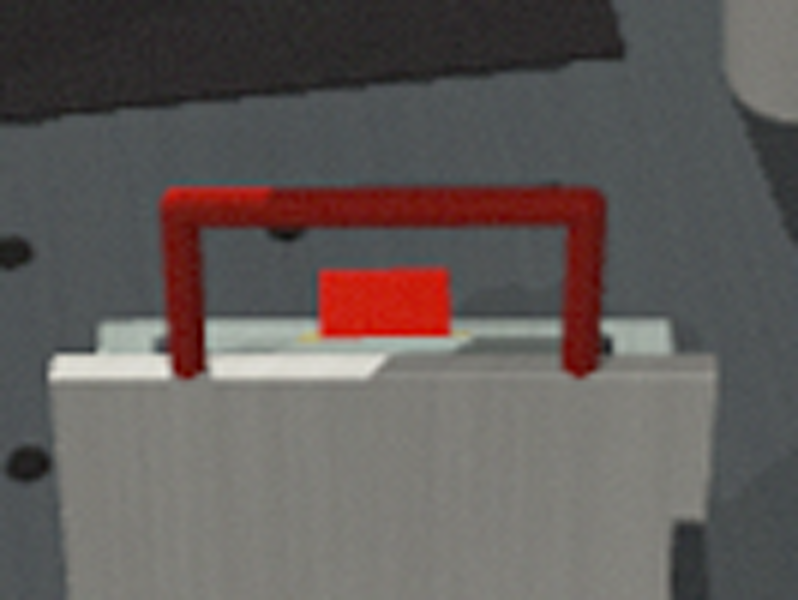

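>>> move_arm:
  steps:
    - {"fingers": 40, "translation": [-1, -20, 30], "turn": 0}
    - {"fingers": 40, "translation": [-2, -45, 12], "turn": 0}
    - {"fingers": 40, "translation": [-3, -50, 0], "turn": 0}
    - {"fingers": 40, "translation": [-3, -50, 0], "turn": 0}
    - {"fingers": 40, "translation": [-3, -50, 0], "turn": 0}
    - {"fingers": 40, "translation": [-3, -50, 0], "turn": 0}
    - {"fingers": 40, "translation": [-3, -40, 0], "turn": 0}
    - {"fingers": 40, "translation": [-2, -20, 0], "turn": 0}
    - {"fingers": 40, "translation": [-1, -5, 0], "turn": 0}
    - {"fingers": 40, "translation": [0, 0, 0], "turn": 0}

```text
t: 28.82
eef_pos: [0.5506, -0.1599, 0.3456]
tool_rot: [-0.001, 0.75, 0.661, -0.0]
contact_force: [0.5, 0.8, 0.2]
gripper_width: 0.469
```

```bash
python3 snap.py side p7s.png 260 120 133 100 6; python3 snap.py top p7t.png 320 150 133 100 6
```

```text
28.875 [ 0.55090534 -0.15905824  0.34568677] [-0.22347235  0.13889221 -0.97482691]
28.925 [ 0.55112603 -0.15863013  0.34579428] [-0.64569047  0.03994567  0.26613933]
```

View pics/p7s.png

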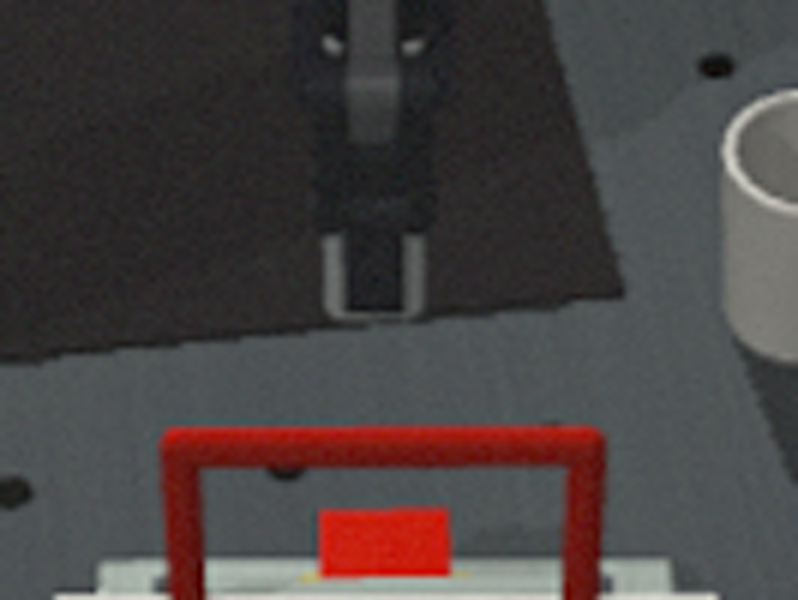

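View pics/p7t.png

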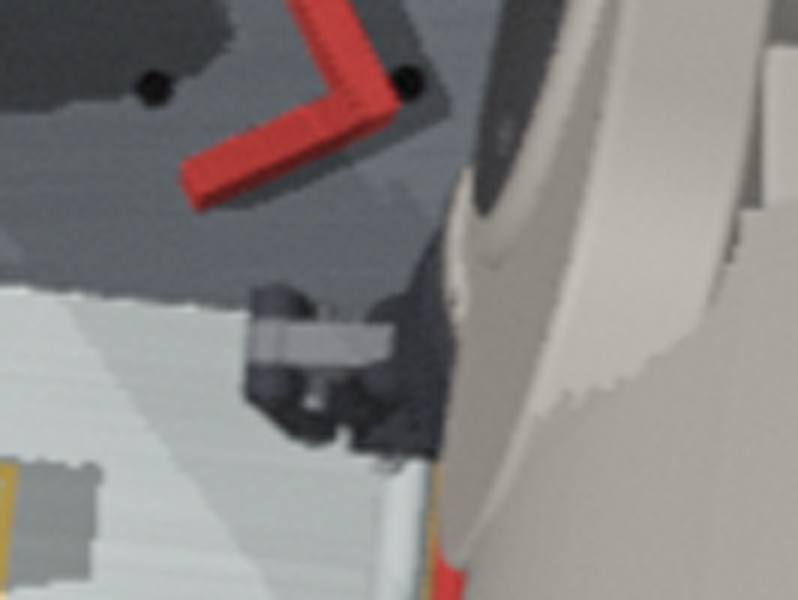

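>>> move_arm:
  steps:
    - {"fingers": 40, "translation": [0, -5, -20], "turn": 0}
    - {"fingers": 40, "translation": [0, 0, -20], "turn": 0}
    - {"fingers": 40, "translation": [0, 0, -20], "turn": 0}
    - {"fingers": 40, "translation": [0, 0, -10], "turn": 0}
    - {"fingers": 40, "translation": [0, 0, 0], "turn": 0}
    - {"fingers": 5, "translation": [0, 0, 0], "turn": 0}
    - {"fingers": 5, "translation": [0, 0, 0], "turn": 0}
    - {"fingers": 5, "translation": [0, 0, 0], "turn": 0}
    - {"fingers": 5, "translation": [0, 0, 0], "turn": 0}
  newtons: 50

```text
t: 30.05
eef_pos: [0.5517, -0.1648, 0.2772]
tool_rot: [0.001, 0.75, 0.662, 0.001]
contact_force: [-0.5, 0.3, 6.7]
gripper_width: 0.092
```

>>> move_arm:
  steps:
    - {"fingers": 5, "translation": [2, 15.7, -2.3], "turn": 0}
    - {"fingers": 5, "translation": [1.9, 15.5, -3.2], "turn": 0}
    - {"fingers": 5, "translation": [1.9, 15.3, -4.1], "turn": 0}
    - {"fingers": 5, "translation": [1.9, 15.0, -5.0], "turn": 0}
    - {"fingers": 5, "translation": [1.8, 14.7, -5.9], "turn": 0}
    - {"fingers": 5, "translation": [1.8, 14.3, -6.8], "turn": 0}
    - {"fingers": 5, "translation": [1.7, 13.9, -7.6], "turn": 0}
    - {"fingers": 5, "translation": [1.7, 13.4, -8.5], "turn": 0}
    - {"fingers": 5, "translation": [1.6, 12.9, -9.3], "turn": 0}
    - {"fingers": 5, "translation": [1.5, 12.3, -10.0], "turn": 0}

```text
t: 31.3
eef_pos: [0.5701, -0.0203, 0.2132]
tool_rot: [0.001, 0.749, 0.662, 0.001]
contact_force: [7.2, -2.1, -0.9]
gripper_width: 0.091
```

>>> move_arm:
  steps:
    - {"fingers": 5, "translation": [1.5, 11.7, -10.7], "turn": 0}
    - {"fingers": 5, "translation": [1.4, 11.0, -11.4], "turn": 0}
    - {"fingers": 5, "translation": [1.3, 10.3, -12.1], "turn": 0}
    - {"fingers": 5, "translation": [1.2, 9.5, -12.7], "turn": 0}
    - {"fingers": 5, "translation": [1.1, 8.8, -13.2], "turn": 0}
    - {"fingers": 5, "translation": [1.0, 7.9, -13.8], "turn": 0}
    - {"fingers": 5, "translation": [0.9, 7.1, -14.2], "turn": 0}
    - {"fingers": 5, "translation": [0.8, 6.2, -14.6], "turn": 0}
    - {"fingers": 5, "translation": [0.6, 4.6, -12.5], "turn": 0}
    - {"fingers": 5, "translation": [0, 0, 0], "turn": 0}

```text
t: 32.55
eef_pos: [0.5786, 0.0563, 0.0967]
tool_rot: [-0.0, 0.749, 0.662, -0.0]
contact_force: [5.2, 1.8, -3.9]
gripper_width: 0.092
```

```bash
python3 snap.py side p8s.png 240 120 200 150 4
```

```text
32.6 [0.57867529 0.05628402 0.09703884] [ 6.13123888  1.65714121 -4.05539625]
```

View pics/p8s.png

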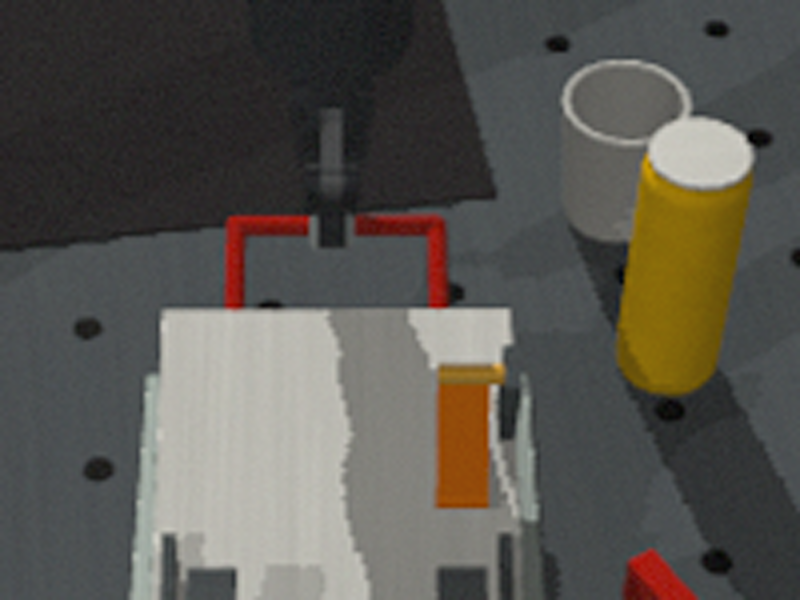

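>>> move_arm:
  steps:
    - {"fingers": 5, "translation": [0.2, 1.2, -4], "turn": 0}
    - {"fingers": 5, "translation": [0.2, 1.2, -4], "turn": 0}
    - {"fingers": 5, "translation": [0, 0, -2], "turn": 0}
    - {"fingers": 5, "translation": [0, 0, 0], "turn": 0}
    - {"fingers": 5, "translation": [0, 0, 0], "turn": 0}

```text
t: 33.22
eef_pos: [0.5791, 0.0588, 0.0885]
tool_rot: [-0.0, 0.749, 0.662, 0.0]
contact_force: [1.9, 4.8, 2.7]
gripper_width: 0.09
```

>>> move_arm:
  steps:
    - {"fingers": 36, "translation": [0, 0, 0], "turn": 0}
    - {"fingers": 36, "translation": [0, 0, 0], "turn": 0}
    - {"fingers": 36, "translation": [0, 0, 0], "turn": 0}
    - {"fingers": 36, "translation": [0, 0, 0], "turn": 0}
    - {"fingers": 36, "translation": [0, 0, 20], "turn": 0}
    - {"fingers": 36, "translation": [0, 0, 35], "turn": 0}
    - {"fingers": 36, "translation": [0, 0, 50], "turn": 0}
    - {"fingers": 36, "translation": [-10, 30, 50], "turn": 0}
    - {"fingers": 36, "translation": [-20, 50, 20], "turn": 0}
    - {"fingers": 60, "translation": [-20, 50, 0], "turn": 0}

```text
t: 34.48
eef_pos: [0.5297, 0.1891, 0.2657]
tool_rot: [0.001, 0.75, 0.661, 0.002]
contact_force: [0.3, 0.6, -0.0]
gripper_width: 0.622
```

```bash
python3 snap.py side p9s.png 240 160 200 150 4; python3 snap.py top p9t.png 240 170 200 150 4; python3 - <<'E'
from h import *
b0=(.5735-.192*np.sin(.1245),-.1929,-.1245)
for n in C:
    for k in("bail","stops","plate"): print(n,k,[ (d["xy"],round(d["conf"],2)) for d in place_of(n,k)[:1]])
    for a in(.20,.2218,.25): print(a,proj(n,base2w(plate2b([[0,.265,-.005],[0,.05,0],[0,0,0]],a),b0)).round(1).tolist())
E
```

```text
34.525 [0.52541142 0.19801418 0.2642384 ] [-2.98923446  6.1873116  -1.60375208]
34.575 [0.52628565 0.19501548 0.26358578] [ 0.34440459 -0.16499315 -0.76361067]
top bail [([274.7, 227.5], 0.91)]
top stops [([372.7, 245.5], 0.71)]
top plate [([392.6, 245.2], 0.93)]
0.2 [[274.1, 231.2], [371.5, 243.1], [392.9, 245.8]]
0.2218 [[274.5, 230.9], [371.8, 243.1], [393.1, 245.8]]
0.25 [[275.2, 230.5], [372.3, 243.1], [393.4, 245.9]]
side bail [([320.9, 178.0], 0.73)]
side stops [([323.9, 276.2], 0.57)]
side plate [([321.9, 299.1], 0.77)]
0.2 [[324.1, 179.1], [325.0, 275.9], [325.2, 301.7]]
0.2218 [[324.1, 177.7], [325.0, 275.9], [325.2, 301.9]]
0.25 [[324.1, 175.9], [325.0, 275.9], [325.2, 302.3]]
```

View pics/p9s.png

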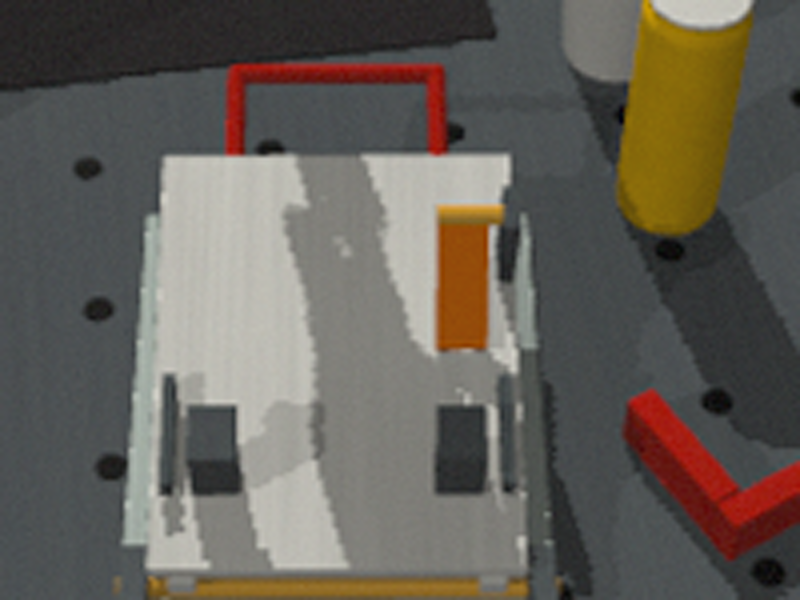

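View pics/p9t.png

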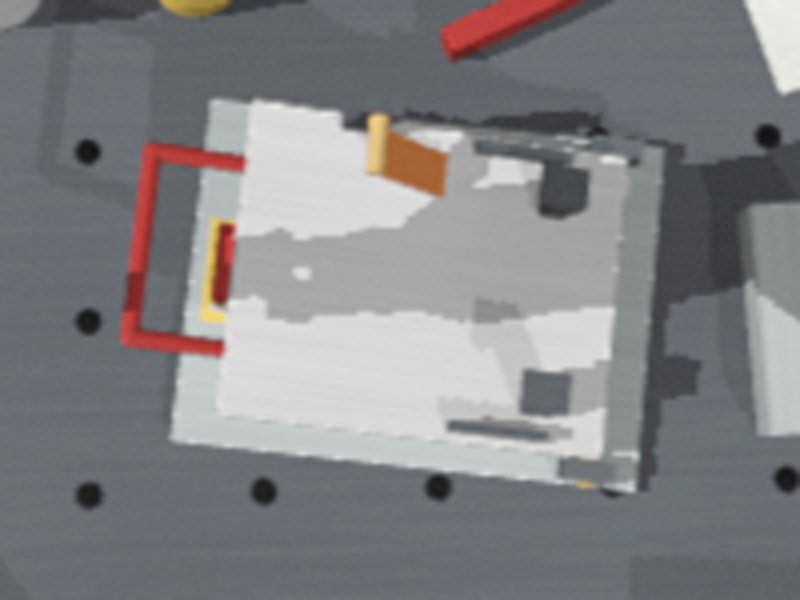

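```bash
cat > tubefit.py <<'E'
from h import *
np.set_printoptions(precision=4,suppress=True)
for n in C: read_camera(n)
c={}
for n in C:
    c[n]=[d for d in outline_of(n,"tube")[:6] if d["conf"]>.3]
    for d in c[n]:
        k=max(cv2.findContours(d["mask"].astype(np.uint8),0,2)[0],key=cv2.contourArea)[:,0]
        r=cv2.minAreaRect(np.array([onz(n,p,.02)[:2] for p in k]).astype(np.float32)*1000)
        print(n,np.round(d["xy"],1),round(d["conf"],2),np.round(r[0],1),np.round(r[1],1),round(r[2],1)); d["r"]=r
sel={}
for n in C:
    g=[d for d in c[n] if 115<max(d["r"][1])<150]
    if g: sel[n]=g[0]["mask"]; p=g[0]["r"][0]
print(fitbox(sel,(.13,.04,.03),0.,(p[0]/1000,p[1]/1000,0.)))
print(get_obs()["t"])
E
python3 tubefit.py
```

```text
top [497.9 258.4] 0.91 [ 513.8 -437.4] [92.5 32.6] 50.1
top [448.7 345.4] 0.78 [ 328.8 -318.9] [186.4  60. ] 85.6
top [437.8 248.8] 0.65 [ 541.7 -299.2] [131.5  47.7] 2.2
side [201.  387.8] 0.93 [ 328.  -315.5] [193.9  64.2] 85.9
side [322.3 452.1] 0.86 [ 512.7 -444.3] [92.1 30.8] 48.7
side [327.3 361.8] 0.75 [ 540.1 -303.5] [132.5  55.4] 2.0
(array([ 0.5395, -0.301 ,  0.0338]), np.float64(155.19389978213508), {'top': 1187, 'side': 2338})
35.075
```

The tube was knocked about 37 mm towards the table (now at top (438,249), side (327,362), still 131 mm long). I'll use the new pose.

>>> move_arm:
  steps:
    - {"fingers": 62, "translation": [0, -30, 0], "turn": 0.02}
    - {"fingers": 62, "translation": [1, -55, 0], "turn": 0.02}
    - {"fingers": 62, "translation": [2, -58, 0], "turn": 0.02}
    - {"fingers": 62, "translation": [2, -58, 0], "turn": 0.02}
    - {"fingers": 62, "translation": [2, -58, 0], "turn": 0.02}
    - {"fingers": 62, "translation": [2, -58, 0], "turn": 0.02}
    - {"fingers": 62, "translation": [2, -58, 0], "turn": 0.02}
    - {"fingers": 62, "translation": [2, -58, 0], "turn": 0.02}
    - {"fingers": 62, "translation": [1, -45, -10], "turn": 0}
    - {"fingers": 62, "translation": [0, -20, -30], "turn": 0}
  newtons: 60

```text
t: 36.33
eef_pos: [0.5431, -0.3149, 0.2244]
tool_rot: [0.002, 0.696, 0.718, -0.0]
contact_force: [0.2, 0.4, 0.1]
gripper_width: 0.726
```

>>> move_arm:
  steps:
    - {"fingers": 62, "translation": [0, 0, -45], "turn": 0}
    - {"fingers": 62, "translation": [0, 0, -45], "turn": 0}
    - {"fingers": 62, "translation": [0, 0, -40], "turn": 0}
    - {"fingers": 62, "translation": [0, 0, 0], "turn": 0}
    - {"fingers": 62, "translation": [0, 0, 0], "turn": 0}

```text
t: 36.95
eef_pos: [0.5439, -0.3111, 0.0948]
tool_rot: [0.001, 0.695, 0.719, 0.0]
contact_force: [0.0, 0.1, 0.2]
gripper_width: 0.723
```

```bash
python3 tubefit.py; python3 snap.py side p10s.png 240 260 200 150 4; python3 -c "
from h import *;print(get_obs()['eef_pos'],get_obs()['tool_rot'])"
```

```text
top [436.9 253.7] 0.77 [ 509.7 -299.8] [67.9 49.9] 1.7
top [423.3 343.5] 0.68 [ 334.9 -263.4] [78.5 58.4] 88.6
side [199.9 387.6] 0.89 [ 327.9 -313.9] [197.1  65.8] 85.5
side [321.2 449.9] 0.84 [ 513.1 -443.6] [92.5 30.7] 49.5
side [322.6 365. ] 0.76 [ 540.2 -303.3] [132.4  56. ] 2.4
(array([ 0.5391, -0.3011,  0.0408]), np.float64(493.55348583878), {'side': 1898})
37.15
37.2 [ 0.5439786  -0.31060116  0.09482847] [ 0.15295625 -0.63170778 -0.41904001]
[ 0.5439786  -0.31060116  0.09482847] [1.13798952e-03 6.94361130e-01 7.19625633e-01 5.23538551e-04]
```

View pics/p10s.png

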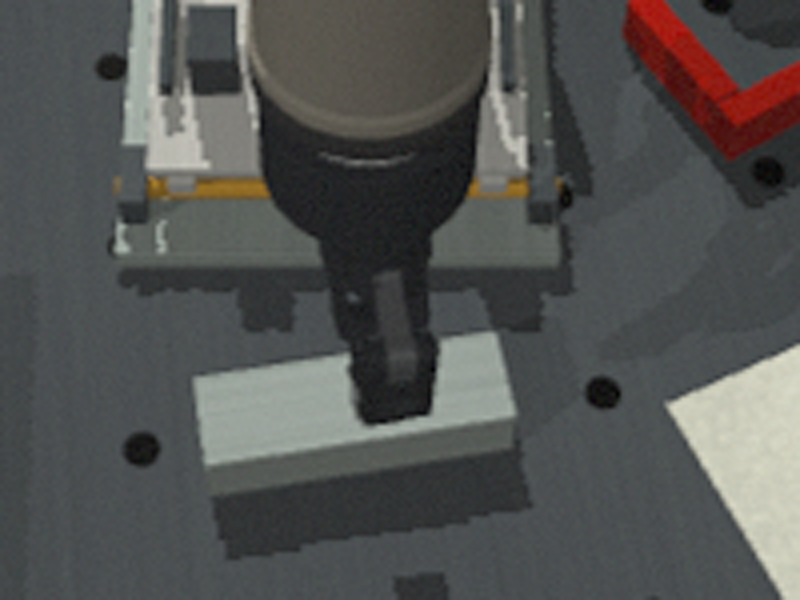

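>>> move_arm:
  steps:
    - {"fingers": 62, "translation": [-2, 5, -15], "turn": 0}
    - {"fingers": 62, "translation": [-2, 4.5, -15], "turn": 0}
    - {"fingers": 62, "translation": [0, 0, -25], "turn": 0}
    - {"fingers": 62, "translation": [0, 0, -20], "turn": 0}
    - {"fingers": 62, "translation": [0, 0, -8], "turn": 0}
    - {"fingers": 62, "translation": [0, 0, 0], "turn": 0}
    - {"fingers": 25, "translation": [0, 0, 0], "turn": 0}
    - {"fingers": 25, "translation": [0, 0, 0], "turn": 0}
    - {"fingers": 25, "translation": [0, 0, 0], "turn": 0}
    - {"fingers": 25, "translation": [0, 0, 0], "turn": 0}

```text
t: 38.45
eef_pos: [0.5399, -0.3014, 0.0114]
tool_rot: [0.001, 0.694, 0.72, 0.0]
contact_force: [-1.3, -0.3, 5.6]
gripper_width: 0.455
```

>>> move_arm:
  steps:
    - {"fingers": 25, "translation": [0, 0, 15], "turn": 0}
    - {"fingers": 25, "translation": [0, 0, 35], "turn": 0}
    - {"fingers": 25, "translation": [0, 0, 50], "turn": 0}
    - {"fingers": 25, "translation": [0, 0, 50], "turn": 0}
    - {"fingers": 25, "translation": [0, 0, 30], "turn": 0}
    - {"fingers": 25, "translation": [2, 20, 10], "turn": -0.03}
    - {"fingers": 25, "translation": [4, 40, 0], "turn": -0.03}
    - {"fingers": 25, "translation": [6, 50, 0], "turn": -0.04}
    - {"fingers": 25, "translation": [6, 50, 0], "turn": -0.03}
    - {"fingers": 25, "translation": [6, 50, 0], "turn": -0.03}
  newtons: 80

```text
t: 39.7
eef_pos: [0.5625, -0.0889, 0.2007]
tool_rot: [-0.0, 0.75, 0.661, -0.0]
contact_force: [0.1, 0.8, -2.7]
gripper_width: 0.448
```

>>> move_arm:
  steps:
    - {"fingers": 25, "translation": [5, 45, 0], "turn": 0}
    - {"fingers": 25, "translation": [3, 30, 0], "turn": 0}
    - {"fingers": 25, "translation": [0, 0, 0], "turn": 0}
    - {"fingers": 25, "translation": [0, 0, 0], "turn": 0}

```text
t: 40.2
eef_pos: [0.5706, -0.0164, 0.2005]
tool_rot: [0.0, 0.75, 0.662, -0.0]
contact_force: [0.1, -0.2, -1.6]
gripper_width: 0.447
```

```bash
python3 snap.py side p11s.png 240 120 200 150 4
```

```text
40.25 [ 0.5706733  -0.0169931   0.20050305] [-0.03415837 -0.43496372 -2.35088459]
```

View pics/p11s.png

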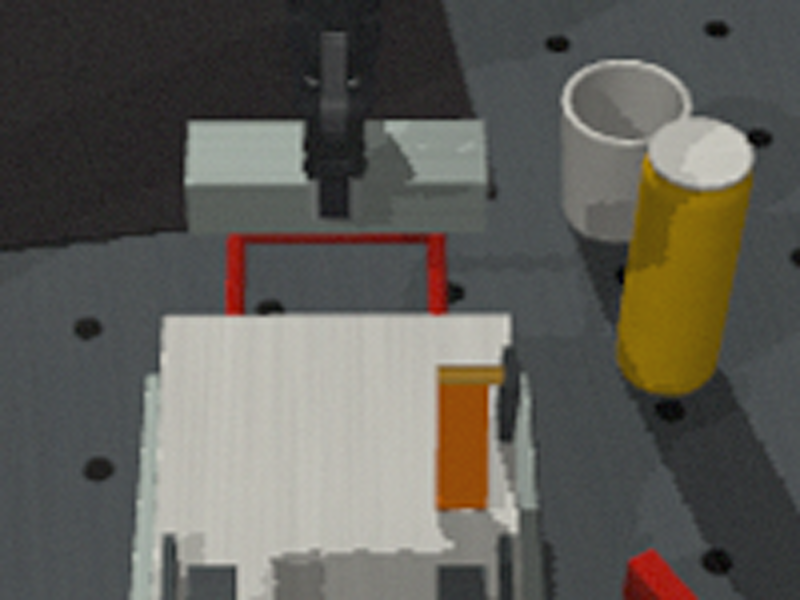

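>>> move_arm:
  steps:
    - {"fingers": 25, "translation": [0.5, 1, -30], "turn": 0}
    - {"fingers": 25, "translation": [0, 0, -30], "turn": 0}
    - {"fingers": 25, "translation": [0, 0, -22], "turn": 0}
    - {"fingers": 25, "translation": [0, 0, -12], "turn": 0}
    - {"fingers": 25, "translation": [0, 0, -4], "turn": 0}
    - {"fingers": 25, "translation": [0, 0, 0], "turn": 0}
    - {"fingers": 25, "translation": [0, 0, 0], "turn": 0}

```text
t: 41.12
eef_pos: [0.5723, -0.0148, 0.1031]
tool_rot: [0.0, 0.75, 0.662, 0.001]
contact_force: [0.4, 0.1, -2.7]
gripper_width: 0.447
```

```bash
python3 snap.py side p12s.png 260 140 160 120 5
```

```text
41.175 [ 0.57220666 -0.01469801  0.10310254] [-0.75358263  0.33943092 -2.86752928]
```

View pics/p12s.png

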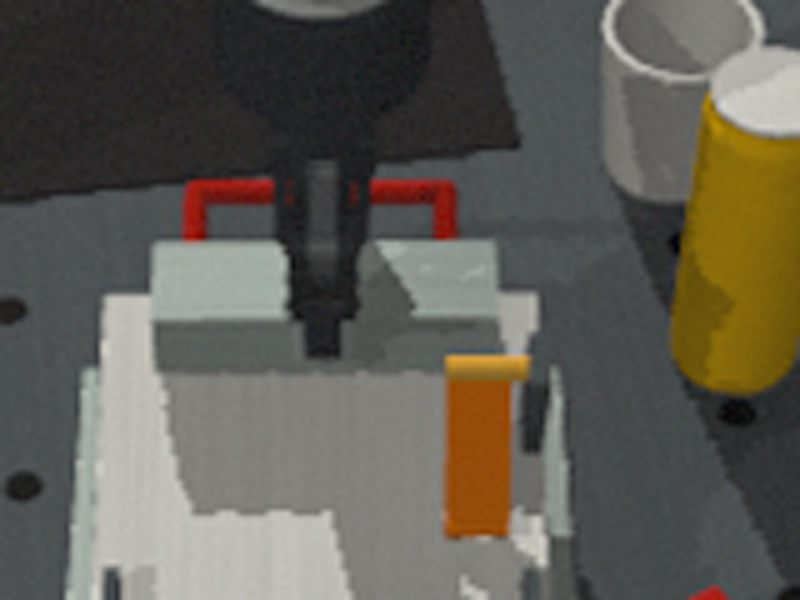

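>>> move_arm:
  steps:
    - {"fingers": 25, "translation": [-1, 0, -2], "turn": 0}
    - {"fingers": 25, "translation": [0, 0, -1], "turn": 0}
    - {"fingers": 25, "translation": [0, 0, -1], "turn": 0}
    - {"fingers": 25, "translation": [0, 0, 0], "turn": 0}

```text
t: 41.68
eef_pos: [0.5705, -0.0146, 0.099]
tool_rot: [-0.0, 0.75, 0.662, 0.0]
contact_force: [-4.0, 0.3, 5.4]
gripper_width: 0.443
```

>>> move_arm:
  steps:
    - {"fingers": 44, "translation": [0, 0, 0.5], "turn": 0}
    - {"fingers": 48, "translation": [0, 0, 0.5], "turn": 0}
    - {"fingers": 52, "translation": [0, 0, 1], "turn": 0}
    - {"fingers": 54, "translation": [0, 0, 0], "turn": 0}
    - {"fingers": 54, "translation": [0, 0, 0], "turn": 0}
    - {"fingers": 54, "translation": [0, 0, 0], "turn": 0}

```text
t: 42.42
eef_pos: [0.5706, -0.0146, 0.1003]
tool_rot: [-0.0, 0.75, 0.662, 0.0]
contact_force: [-0.7, 0.2, 0.3]
gripper_width: 0.634
```

```bash
python3 snap.py side p13s.png 260 140 160 120 5
```

```text
42.475 [ 0.57063063 -0.01465537  0.10025864] [-0.15575566  0.01436389  0.58648654]
```

View pics/p13s.png

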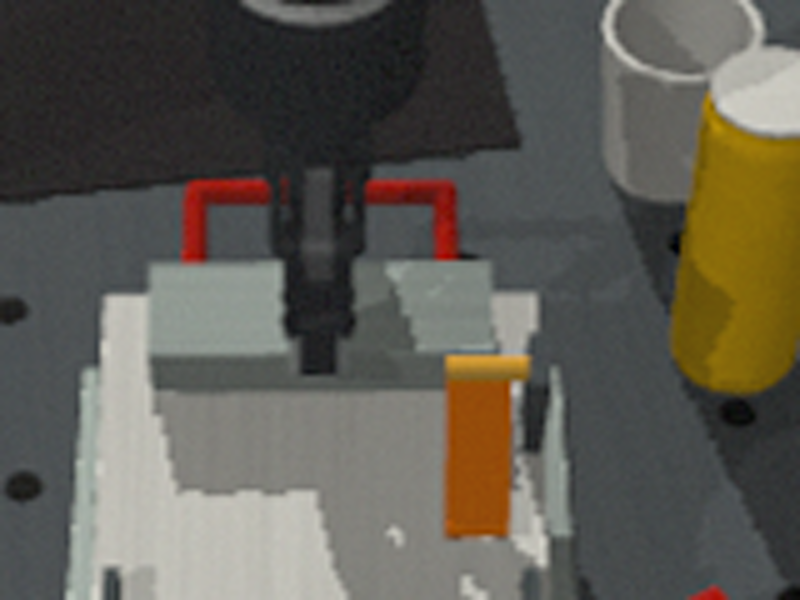

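>>> move_arm:
  steps:
    - {"fingers": 58, "translation": [0, 0, 5], "turn": 0}
    - {"fingers": 58, "translation": [0, 0, 15], "turn": 0}
    - {"fingers": 58, "translation": [0, 0, 25], "turn": 0}
    - {"fingers": 58, "translation": [0, 0, 35], "turn": 0}
    - {"fingers": 58, "translation": [2, 20, 30], "turn": 0}
    - {"fingers": 50, "translation": [5, 40, 0], "turn": 0.1}
    - {"fingers": 50, "translation": [5, 40, 0], "turn": 0.15}

```text
t: 43.35
eef_pos: [0.5833, 0.0862, 0.2123]
tool_rot: [0.001, 0.66, 0.751, 0.001]
contact_force: [0.0, 0.5, -0.2]
gripper_width: 0.587
```

```bash
python3 snap.py side p14s.png 250 150 160 160 4;python3 snap.py top p14t.png 250 170 160 130 4
```

```text
43.4 [0.58337712 0.09383159 0.21177903] [-0.11319252  5.626304   -0.51649032]
43.45 [0.5830063  0.09145934 0.21146329] [-0.32183106  0.26076251  0.39281719]
```

View pics/p14s.png

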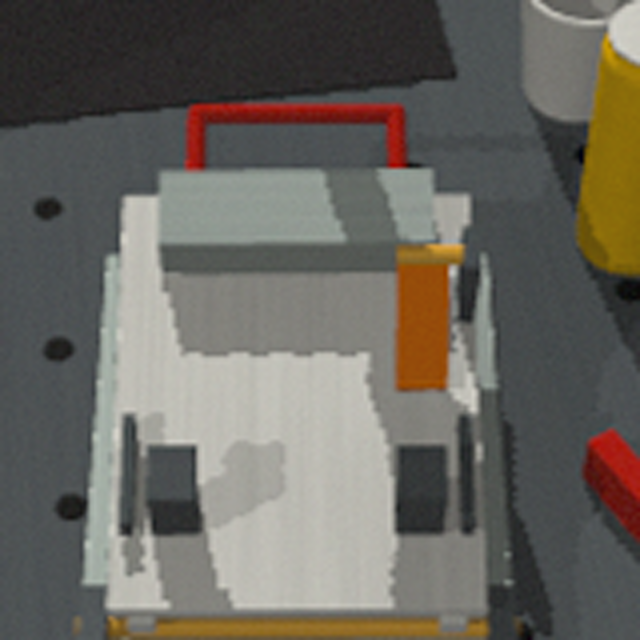

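View pics/p14t.png

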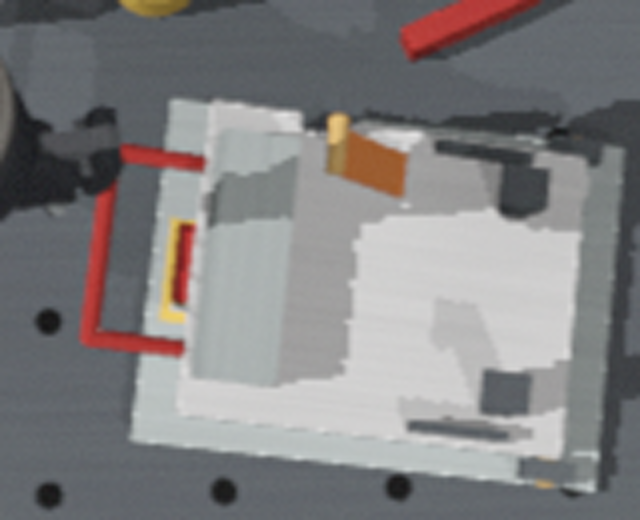

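The tube lies square and centred on the upper plate (side (324,203)), held by friction. Next I turn the jaws to lie along plate x for a two-finger push.

>>> move_arm:
  steps:
    - {"fingers": 44, "translation": [0, -10, 0], "turn": 0.16}
    - {"fingers": 44, "translation": [0, -10, 0], "turn": 0.17}
    - {"fingers": 44, "translation": [0, -10, 0], "turn": 0.17}
    - {"fingers": 44, "translation": [0, -10, 0], "turn": 0.17}
    - {"fingers": 44, "translation": [-2, -10, 0], "turn": 0.17}
    - {"fingers": 44, "translation": [-2, -10, 0], "turn": 0.17}
    - {"fingers": 44, "translation": [-2, -5, 0], "turn": 0.17}
    - {"fingers": 44, "translation": [0, 0, 0], "turn": 0.14}
    - {"fingers": 44, "translation": [0, 0, 0], "turn": 0}
    - {"fingers": 44, "translation": [0, 0, 0], "turn": 0}
  newtons: 40

```text
t: 44.7
eef_pos: [0.5767, 0.02, 0.2108]
tool_rot: [0.0, 0.064, 0.998, -0.0]
contact_force: [0.2, 0.5, -0.3]
gripper_width: 0.518
```

```bash
python3 -c "
from h import *
o=get_obs();q=o['tool_rot'];print(o['eef_pos'],q,2*np.arctan2(q[2],q[1]),o['q'])"
```

```text
[0.57673548 0.01998159 0.21077844] [ 2.79357436e-04  6.41882983e-02  9.97937764e-01 -6.07916409e-05] 3.0131277329836372 [-0.21448834  0.33660934  0.08975777  1.82245438 -0.03529911  0.98354688
  2.90293319]
```

q7 is at 2.90, close to its 2.96 limit, and the push would raise it further. I'll take the same grasp with the half turn instead.

>>> move_arm:
  steps:
    - {"fingers": 44, "translation": [0, 0, 0], "turn": -0.17}
    - {"fingers": 44, "translation": [0, 0, 0], "turn": -0.175}
    - {"fingers": 44, "translation": [0, 0, 0], "turn": -0.175}
    - {"fingers": 44, "translation": [0, 0, 0], "turn": -0.175}
    - {"fingers": 44, "translation": [0, 0, 0], "turn": -0.175}
    - {"fingers": 44, "translation": [0, 0, 0], "turn": -0.175}
    - {"fingers": 44, "translation": [0, 0, 0], "turn": -0.175}
    - {"fingers": 44, "translation": [0, 0, 0], "turn": -0.175}
    - {"fingers": 44, "translation": [0, 0, 0], "turn": -0.175}
    - {"fingers": 44, "translation": [0, 0, 0], "turn": -0.175}

```text
t: 45.95
eef_pos: [0.5766, 0.0204, 0.2105]
tool_rot: [0.0, 0.807, 0.591, 0.0]
contact_force: [-0.1, 0.4, 0.3]
gripper_width: 0.517
```

>>> move_arm:
  steps:
    - {"fingers": 44, "translation": [0, 0, 0], "turn": -0.175}
    - {"fingers": 44, "translation": [0, 0, 0], "turn": -0.175}
    - {"fingers": 44, "translation": [0, 0, 0], "turn": -0.175}
    - {"fingers": 44, "translation": [0, 0, 0], "turn": -0.175}
    - {"fingers": 44, "translation": [0, 0, 0], "turn": -0.175}
    - {"fingers": 44, "translation": [0, 0, 0], "turn": -0.175}
    - {"fingers": 44, "translation": [0, 0, 0], "turn": -0.175}
    - {"fingers": 44, "translation": [0, 0, 0], "turn": -0.172}
    - {"fingers": 44, "translation": [0, 0, 0], "turn": 0}
    - {"fingers": 44, "translation": [0, 0, 0], "turn": 0}

```text
t: 47.2
eef_pos: [0.5766, 0.0205, 0.2104]
tool_rot: [-0.0, 0.998, -0.061, 0.0]
contact_force: [0.3, 0.1, 0.0]
gripper_width: 0.515
```

```bash
python3 -c "
from h import *
o=get_obs();q=o['tool_rot'];print(o['eef_pos'],q,2*np.arctan2(q[2],q[1]),o['q'])"
```

```text
[0.57664461 0.02048502 0.21040497] [-3.26410993e-06  9.98116446e-01 -6.13478317e-02  6.02014731e-05] -0.12277275633988416 [-0.72056673  0.41511525  0.75701253  1.85482182 -0.33476581  1.00281706
  0.05448538]
```

>>> move_arm:
  steps:
    - {"fingers": 44, "translation": [0, 2, -30], "turn": 0}
    - {"fingers": 44, "translation": [0, 1, -35], "turn": 0}
    - {"fingers": 44, "translation": [0, 0, -25], "turn": 0}
    - {"fingers": 44, "translation": [0, 0, 0], "turn": 0}
    - {"fingers": 44, "translation": [0, 0, 0], "turn": 0}

```text
t: 47.82
eef_pos: [0.5774, 0.0231, 0.1213]
tool_rot: [-0.0, 0.998, -0.063, 0.001]
contact_force: [0.2, -0.0, 0.1]
gripper_width: 0.515
```

```bash
python3 snap.py side p15s.png 260 120 160 120 5;python3 snap.py top p15t.png 240 170 160 120 5
```

```text
47.875 [0.57758491 0.02309496 0.12160988] [ 0.27027062  0.04849492 -0.25277194]
47.925 [0.57761788 0.02319529 0.12165442] [-0.20093105 -0.25478877 -0.31666884]
```

View pics/p15s.png

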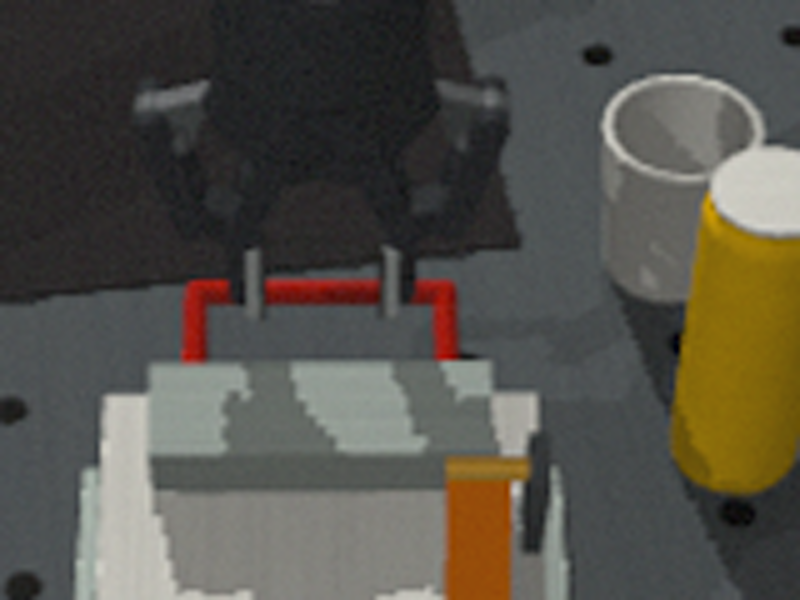

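View pics/p15t.png

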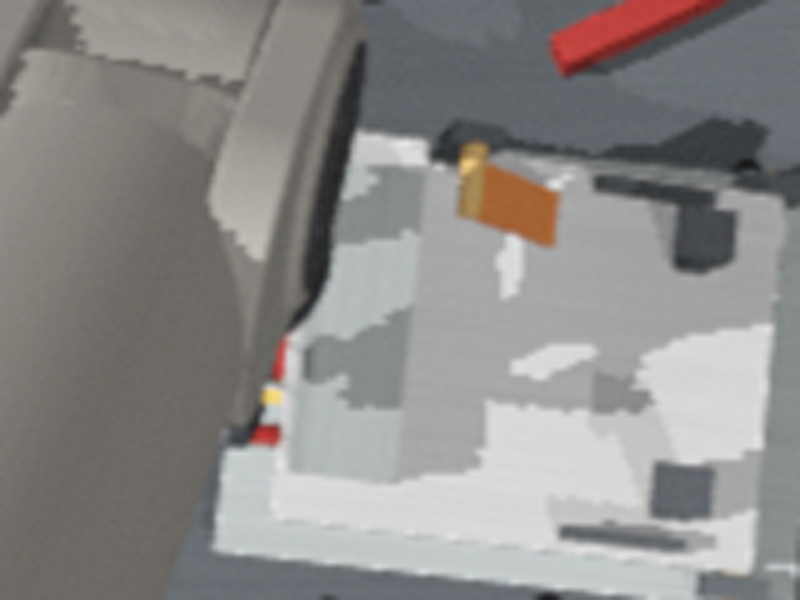

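>>> move_arm:
  steps:
    - {"fingers": 44, "translation": [-0.5, 0, -15], "turn": 0}
    - {"fingers": 44, "translation": [0, 0, -10], "turn": 0}
    - {"fingers": 44, "translation": [0, 0, -3], "turn": 0}
    - {"fingers": 44, "translation": [0, 0, 0], "turn": 0}
    - {"fingers": 44, "translation": [0, 0, 0], "turn": 0}

```text
t: 48.55
eef_pos: [0.5764, 0.0232, 0.0925]
tool_rot: [0.0, 0.998, -0.063, 0.0]
contact_force: [-0.6, -0.2, 0.2]
gripper_width: 0.516
```

>>> move_arm:
  steps:
    - {"fingers": 44, "translation": [-0.6, -4.8, -1.1], "turn": 0}
    - {"fingers": 44, "translation": [-0.6, -4.8, -1.1], "turn": 0}
    - {"fingers": 44, "translation": [-0.6, -4.8, -1.1], "turn": 0}
    - {"fingers": 44, "translation": [-0.6, -4.8, -1.1], "turn": 0}

```text
t: 49.05
eef_pos: [0.5739, 0.0039, 0.088]
tool_rot: [-0.0, 0.998, -0.063, 0.0]
contact_force: [-0.1, 1.1, 1.5]
gripper_width: 0.511
```

```bash
python3 snap.py side p16s.png 260 120 160 120 5
```

```text
49.1 [0.57362636 0.00292474 0.08786978] [ 0.27447804 -0.25048892 -0.50066363]
```

View pics/p16s.png

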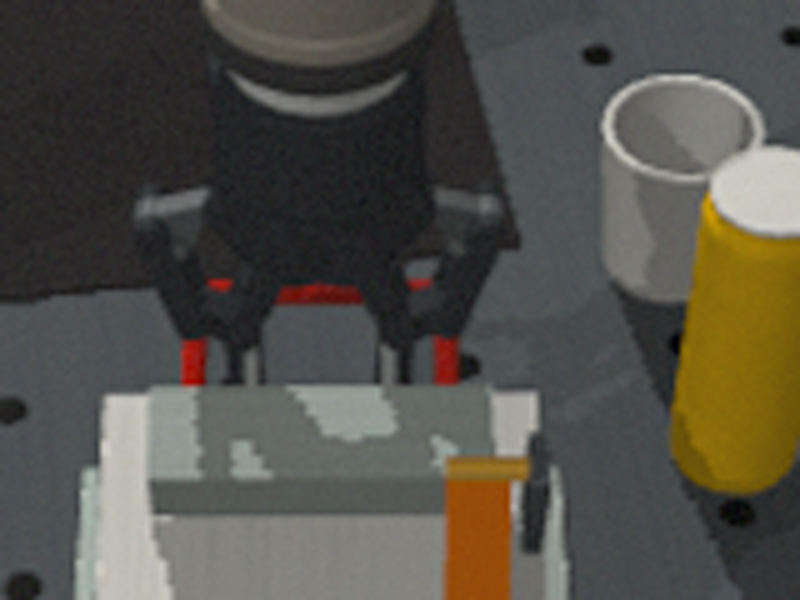

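>>> move_arm:
  steps:
    - {"fingers": 44, "translation": [0.4, 3, 5], "turn": 0}
    - {"fingers": 12, "translation": [0, 0, 0], "turn": 0}
    - {"fingers": 12, "translation": [0, 0, 0], "turn": 0}
    - {"fingers": 12, "translation": [0, 0, 0], "turn": 0}
    - {"fingers": 12, "translation": [0, 0, 0], "turn": 0}

```text
t: 49.72
eef_pos: [0.5741, 0.0071, 0.0928]
tool_rot: [0.0, 0.998, -0.063, -0.0]
contact_force: [-1.0, 0.6, 0.7]
gripper_width: 0.142
```

```bash
python3 snap.py side p17s.png 260 120 160 120 5
```

```text
49.775 [0.57404671 0.00708744 0.09280743] [ 0.64760867 -0.63824508 -0.14671383]
```

View pics/p17s.png

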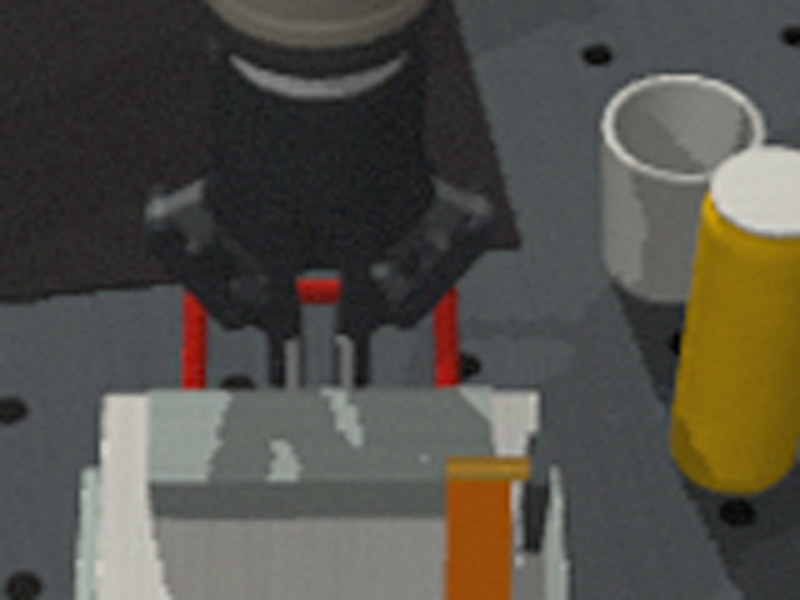

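>>> move_arm:
  steps:
    - {"fingers": 12, "translation": [-0.7, -5.9, -1.3], "turn": 0}
    - {"fingers": 12, "translation": [-0.7, -5.9, -1.3], "turn": 0}
    - {"fingers": 12, "translation": [-0.7, -5.9, -1.3], "turn": 0}
    - {"fingers": 12, "translation": [-0.7, -5.9, -1.3], "turn": 0}
    - {"fingers": 12, "translation": [-0.7, -5.9, -1.3], "turn": 0}
    - {"fingers": 12, "translation": [-0.7, -5.9, -1.3], "turn": 0}

```text
t: 50.52
eef_pos: [0.5698, -0.0286, 0.085]
tool_rot: [-0.0, 0.998, -0.063, -0.0]
contact_force: [0.4, 1.2, -0.4]
gripper_width: 0.137
```

```bash
python3 snap.py side p18s.png 260 140 160 120 5
```

```text
50.575 [ 0.56961061 -0.02973915  0.08493709] [ 0.18990651 -0.59506568 -1.62821421]
```

View pics/p18s.png

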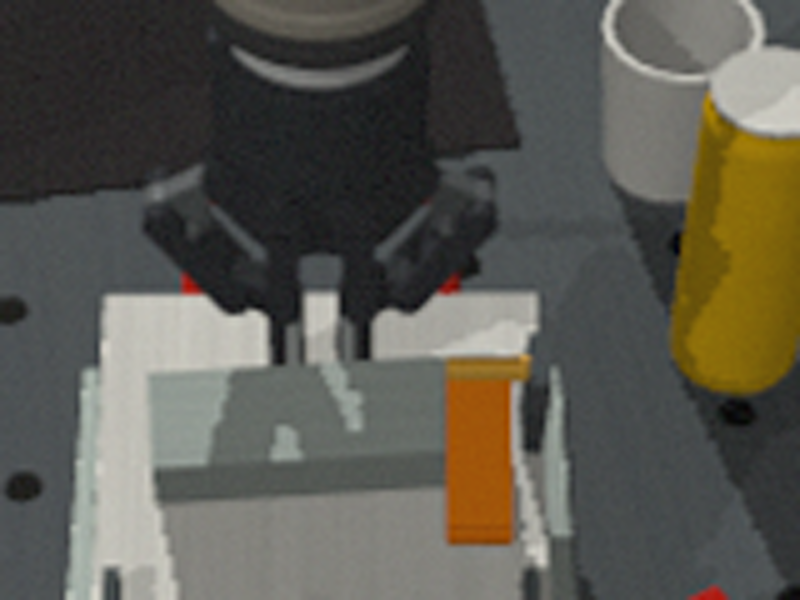

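>>> move_arm:
  steps:
    - {"fingers": 12, "translation": [0.5, 4, 1], "turn": 0}
    - {"fingers": 12, "translation": [6, -0.7, 0], "turn": 0}
    - {"fingers": 12, "translation": [7, -0.9, 0], "turn": 0}
    - {"fingers": 12, "translation": [0, 0, 0], "turn": 0}
    - {"fingers": 12, "translation": [-0.6, -4.8, -1.1], "turn": 0}
    - {"fingers": 12, "translation": [-0.6, -4.8, -1.1], "turn": 0}
    - {"fingers": 12, "translation": [0, 0, 0], "turn": 0}

```text
t: 51.45
eef_pos: [0.5818, -0.0363, 0.0838]
tool_rot: [0.0, 0.998, -0.063, -0.0]
contact_force: [-0.4, -0.3, 1.2]
gripper_width: 0.141
```

```bash
python3 snap.py side p19s.png 260 140 160 120 5
```

```text
51.5 [ 0.5819648  -0.03601201  0.08384583] [0.01499026 0.81558734 0.33666681]
```

View pics/p19s.png

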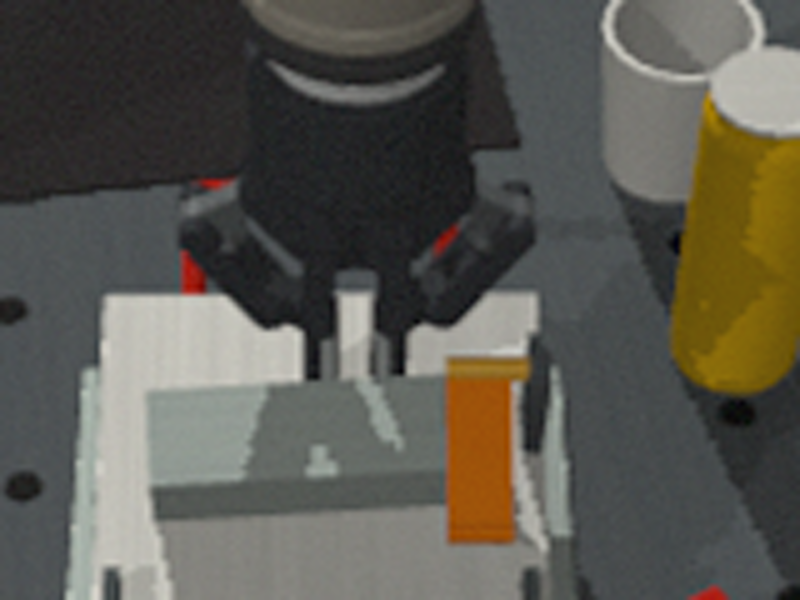

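>>> move_arm:
  steps:
    - {"fingers": 8, "translation": [-2, 2.5, 8], "turn": 0}
    - {"fingers": 8, "translation": [-0.6, -4.8, -1.1], "turn": 0}
    - {"fingers": 8, "translation": [-0.6, -4.8, -1.1], "turn": 0}
    - {"fingers": 8, "translation": [-0.6, -4.8, -1.1], "turn": 0}
    - {"fingers": 8, "translation": [-0.6, -4.8, -1.1], "turn": 0}
    - {"fingers": 8, "translation": [0, 0, 0], "turn": 0}

```text
t: 52.25
eef_pos: [0.5774, -0.0532, 0.0873]
tool_rot: [0.0, 0.998, -0.063, -0.0]
contact_force: [-0.2, -0.8, 0.1]
gripper_width: 0.097
```

```bash
python3 snap.py side p20s.png 260 140 160 120 5; python3 snap.py top p20t.png 260 170 160 120 5
```

```text
52.3 [ 0.57739232 -0.05289237  0.08722664] [ 0.18843523 -0.35049504 -0.12100584]
52.35 [ 0.57742072 -0.05263744  0.08722201] [ 0.09165112  0.21120558 -0.75161965]
```

View pics/p20s.png

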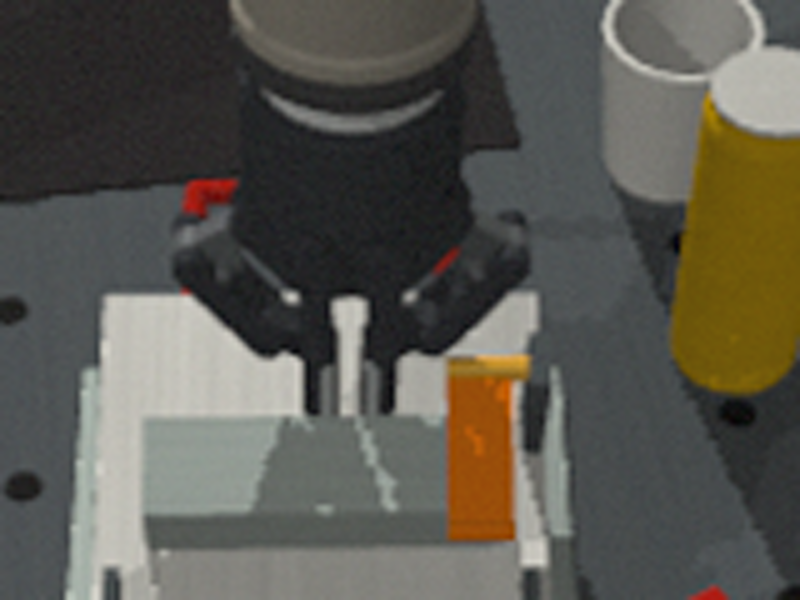

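View pics/p20t.png

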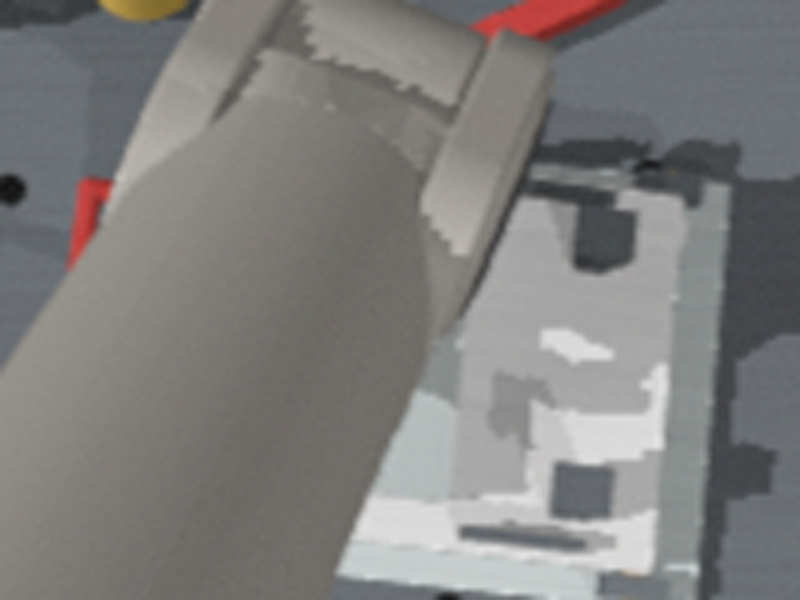

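>>> move_arm:
  steps:
    - {"fingers": 8, "translation": [-0.7, -5.9, -1.3], "turn": 0}
    - {"fingers": 8, "translation": [-0.7, -5.9, -1.3], "turn": 0}
    - {"fingers": 8, "translation": [-0.7, -5.9, -1.3], "turn": 0}
    - {"fingers": 8, "translation": [-0.7, -5.9, -1.3], "turn": 0}
    - {"fingers": 8, "translation": [-0.7, -5.9, -1.3], "turn": 0}
    - {"fingers": 8, "translation": [0, 0, 0], "turn": 0}

```text
t: 53.1
eef_pos: [0.5742, -0.0827, 0.081]
tool_rot: [0.0, 0.998, -0.063, -0.0]
contact_force: [0.2, 0.1, 0.1]
gripper_width: 0.09
```

```bash
python3 snap.py side p21s.png 260 160 160 120 5
```

```text
53.15 [ 0.57427961 -0.0822675   0.08100713] [-0.33652554  0.12881856 -0.18682226]
```

View pics/p21s.png

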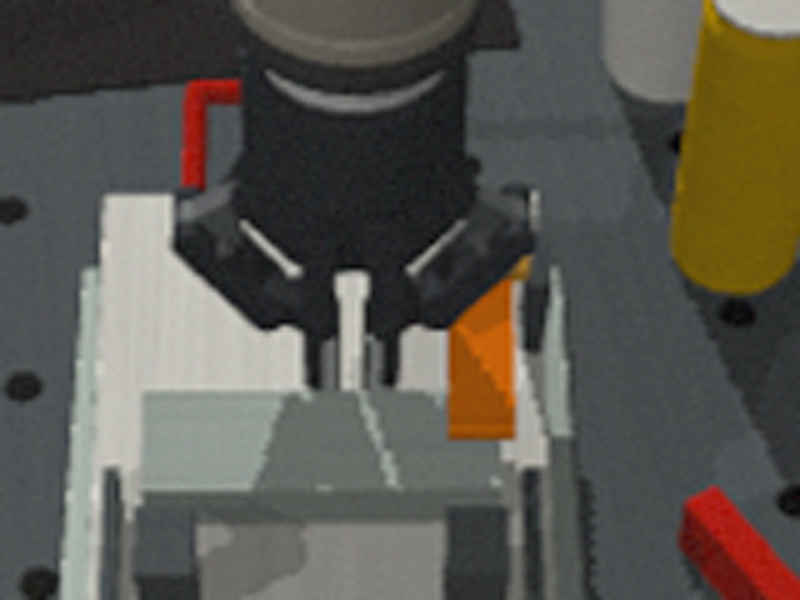

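>>> move_arm:
  steps:
    - {"fingers": 8, "translation": [-0.7, -5.9, -1.3], "turn": 0}
    - {"fingers": 8, "translation": [-0.7, -5.9, -1.3], "turn": 0}
    - {"fingers": 8, "translation": [-0.4, -4, -0.9], "turn": 0}
    - {"fingers": 8, "translation": [-0.3, -2, -0.5], "turn": 0}
    - {"fingers": 8, "translation": [0, 0, 0], "turn": 0}

```text
t: 53.78
eef_pos: [0.5722, -0.0999, 0.077]
tool_rot: [0.0, 0.998, -0.063, 0.0]
contact_force: [-0.4, -0.9, 0.5]
gripper_width: 0.094
```

```bash
python3 snap.py side p22s.png 260 180 160 120 5
```

```text
53.825 [ 0.57224103 -0.09972965  0.0770198 ] [ 0.00094738  0.38500404 -0.55114917]
```

View pics/p22s.png

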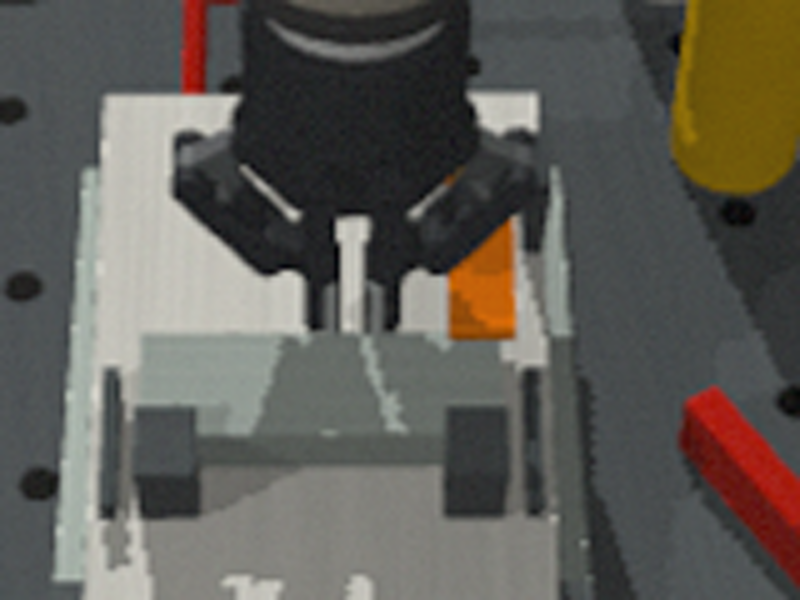

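>>> move_arm:
  steps:
    - {"fingers": 8, "translation": [-0.2, -2, -0.4], "turn": 0}
    - {"fingers": 8, "translation": [-0.2, -2, -0.4], "turn": 0}
    - {"fingers": 8, "translation": [-0.2, -1.5, -0.3], "turn": 0}
    - {"fingers": 8, "translation": [0, 0, 0], "turn": 0}

```text
t: 54.32
eef_pos: [0.5715, -0.1053, 0.0759]
tool_rot: [0.0, 0.998, -0.063, -0.0]
contact_force: [-0.2, 0.5, 0.5]
gripper_width: 0.095
```

```bash
python3 snap.py side p23s.png 260 180 160 120 5
```

```text
54.375 [ 0.5715943  -0.10527587  0.07589868] [ 0.32990088 -0.98228075 -0.65985253]
```

View pics/p23s.png

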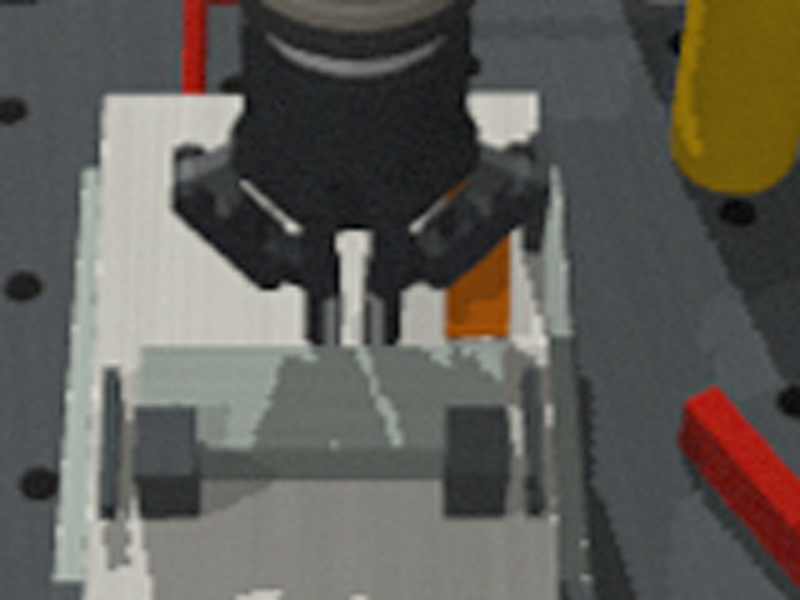

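>>> move_arm:
  steps:
    - {"fingers": 8, "translation": [-0.2, -1.5, -0.3], "turn": 0}
    - {"fingers": 8, "translation": [-0.2, -1.5, -0.3], "turn": 0}
    - {"fingers": 8, "translation": [0, 0, 0], "turn": 0}

```text
t: 54.75
eef_pos: [0.5715, -0.1064, 0.0755]
tool_rot: [-0.001, 0.998, -0.062, -0.0]
contact_force: [-0.6, 5.3, 4.3]
gripper_width: 0.091
```

>>> move_arm:
  steps:
    - {"fingers": 8, "translation": [-0.2, -1.5, -0.3], "turn": 0}
    - {"fingers": 8, "translation": [0, 0, 0], "turn": 0}

```text
t: 55.0
eef_pos: [0.5715, -0.1065, 0.0754]
tool_rot: [-0.002, 0.998, -0.062, -0.0]
contact_force: [-1.0, 8.5, 7.5]
gripper_width: 0.089
```

>>> move_arm:
  steps:
    - {"fingers": 8, "translation": [0.5, 4, 2], "turn": 0}
    - {"fingers": 8, "translation": [0, 4, 3], "turn": 0}
    - {"fingers": 8, "translation": [0, 0, 20], "turn": 0}
    - {"fingers": 8, "translation": [0, 0, 40], "turn": 0}
    - {"fingers": 8, "translation": [0, 0, 50], "turn": 0}
    - {"fingers": 8, "translation": [0, 30, 40], "turn": 0}
    - {"fingers": 8, "translation": [-10, 55, 10], "turn": 0}
    - {"fingers": 8, "translation": [-10, 55, 0], "turn": 0}
    - {"fingers": 8, "translation": [-10, 55, 0], "turn": 0}
    - {"fingers": 8, "translation": [-10, 50, 0], "turn": 0}

```text
t: 56.25
eef_pos: [0.5313, 0.1448, 0.2414]
tool_rot: [-0.0, 0.998, -0.063, 0.001]
contact_force: [-0.4, 0.4, 0.6]
gripper_width: 0.095
```

>>> move_arm:
  steps:
    - {"fingers": 8, "translation": [-10, 50, 0], "turn": 0}
    - {"fingers": 8, "translation": [-10, 40, 0], "turn": 0}
    - {"fingers": 8, "translation": [0, 0, 0], "turn": 0}
    - {"fingers": 8, "translation": [0, 0, 0], "turn": 0}

```text
t: 56.75
eef_pos: [0.512, 0.2323, 0.2408]
tool_rot: [0.0, 0.998, -0.063, 0.001]
contact_force: [0.1, -1.2, -0.6]
gripper_width: 0.094
```

```bash
python3 snap.py side p24s.png 260 160 160 140 5; python3 snap.py top p24t.png 250 170 180 140 4; python3 snap.py top p24full.png 0 0 640 480 1; python3 snap.py side p24fs.png 0 0 640 480 1
```

```text
56.8 [0.51211236 0.23181309 0.24074175] [ 0.83423022 -1.26868411  1.36306017]
56.85 [0.51217714 0.23166656 0.24063344] [-0.18285453 -0.8123103   0.00730958]
56.9 [0.51210297 0.23175517 0.24047929] [-0.1266153  -0.17471565  0.37750835]
56.95 [0.51205247 0.231959   0.24035721] [ 0.16190361 -0.77031238  0.40887642]
```

View pics/p24s.png

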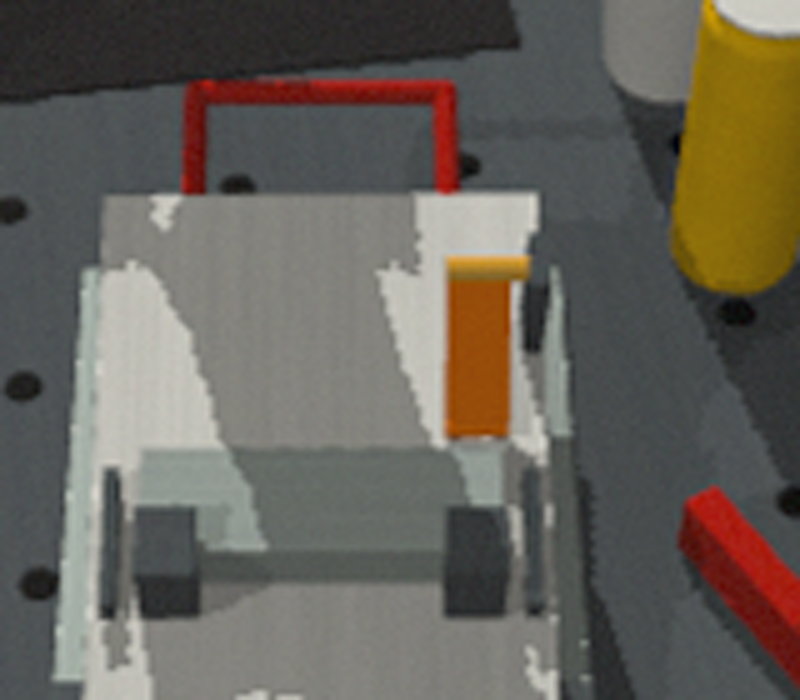

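View pics/p24t.png

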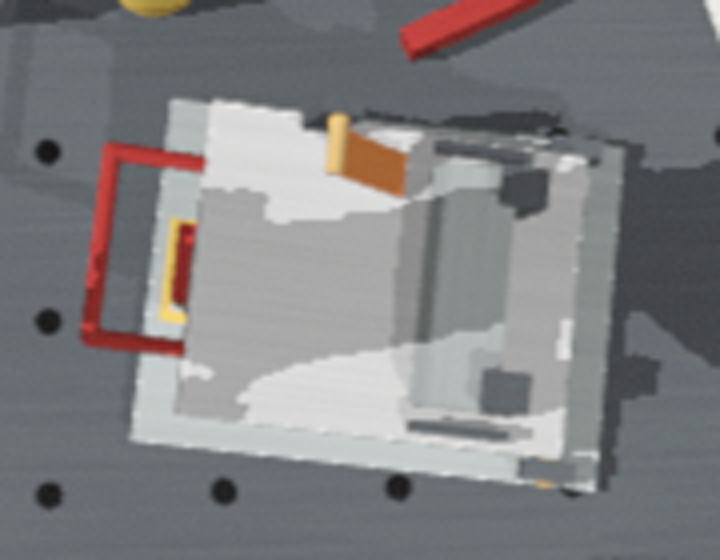

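View pics/p24full.png

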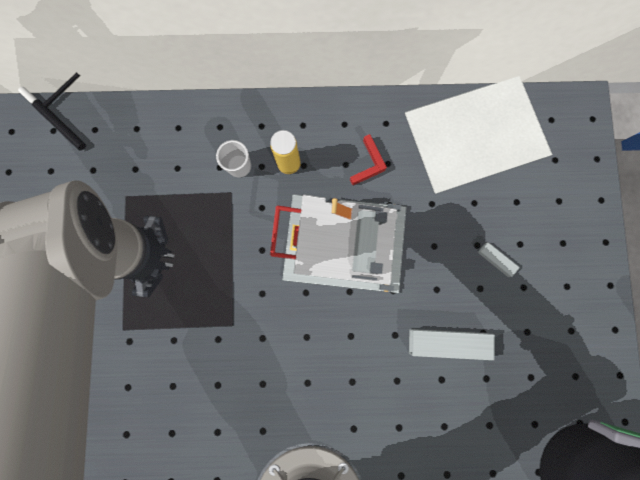

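View pics/p24fs.png

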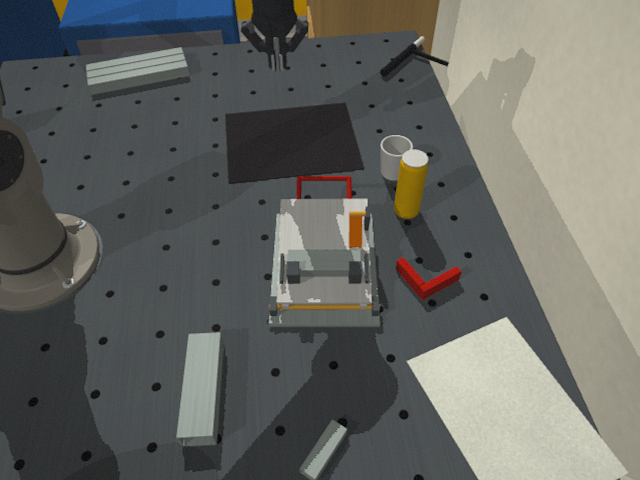

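```bash
python3 - <<'E'
from h import *
b0=(.5497,-.1932,-.1245)
P=np.array([[i*.065,.07+j*.02,k*.03] for i in(-1,1) for j in(-1,1) for k in(0,1)])
out=[]
for n,f in(("side","p24fs"),("top","p24full")):
    big=cv2.resize(cv2.imread(f"pics/{f}.png"),None,fx=5,fy=5,interpolation=2)
    for Q,col in((P,(0,255,0)),):
        uv=(proj(n,base2w(plate2b(Q,.2218),b0))+.5)*5
        for i in range(8):
            for j in range(i):
                if bin(i^j).count("1")==1: cv2.line(big,tuple(uv[i].astype(int)),tuple(uv[j].astype(int)),col,1)
    c=uv.mean(0).astype(int); out.append(big[c[1]-200:c[1]+200,c[0]-200:c[0]+200])
cv2.imwrite("pics/home.png",np.hstack(out))
E
```

```text
(no output)
```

View pics/home.png

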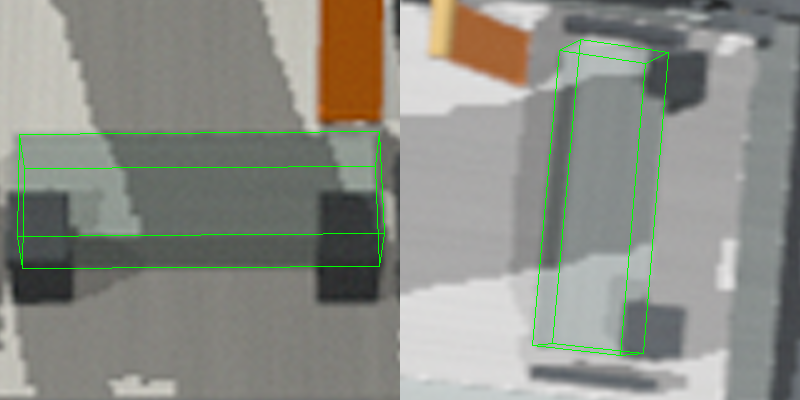

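The tube matches the predicted home outline in both views, and the catch has dropped behind it. Handing in.

```bash
python3 -c "
from station import *
print(hand_in()); print(get_obs()['t'])"
```

```text
the job is handed in; nothing more can be done
None
the job is handed in; nothing more can be done
```

The sine table is set up and I handed the job in at about 57 s of the 210 s allowed; no verdict was reported.

- **Plate and pile:** I swung the plate up to its stop by the bail. Three blocks were there, and I stacked them blue, yellow, red on the pad. I then let the plate down onto the pile. The pictures put the bail within 1 px of where it should be for a 44 mm pile (0.222 rad).
- **Tube:** I re-measured it after it was knocked about 37 mm. I laid it across the upper plate and pushed it under the catch, stopping when it met the stop posts at about 8 N. It turned about 4° partway down, so I shifted the push towards the catch side and it straightened.
- **Last checks:** The tube matches the predicted home outline to about 1 px in both cameras. The catch is down behind it. The spray can, square and cup look unmoved, and the arm is clear.
- **Small disagreements:** The two cameras disagreed by about 3 mm on the pad's position across the table. The red top block may sit up to 2 mm off the pad's centre.

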